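# Set up the capacitor lead cutter for a batch

## Task

Get the lead cutter ready: pull the clip-on guard straight up off the cutter head and stand it upright on the bench, slide the gap gauge into the cutting gap until its shoulder meets the head, then lay the gauge back flat on the bench and press the guard on again until it is fully home. With the guard back on, pour the capacitors from the cup into the feeder bowl and stand the empty cup upright on the bench. Capacitors standing loose or spilled on the bench belong in the bowl too; leave the other things on the bench where they are.

Things in the scene. Friction and masses are not known exactly. Their poses are not given: they have to be found in the camera images.
- cutter: lead cutter, fixed: teal base 220 (x) x 360 (y) mm, aluminium deck 55 mm above the bench; origin at the centre of its underside, x from the front (gap side) to the back, y towards the bowl, z up. In mm: bowl axis at (-20, 85); cutter head centre (-55, -100), 70 (x) x 56 (y), 50 above the deck, top edges bevelled 6; drive housing x 18 to 102, y -165 to -65, 52 above the deck
- gap_mouth (a point): centre of the mouth of the cutting gap in the front face of the head, 79 mm above the bench; axes as the cutter's. The gap is a level slot 8 mm high and 33 mm wide, 40 mm deep along +x, its mouth edges bevelled about 4 mm above and below and 9 mm at the sides
- guard_home (a point): point on the deck at the centre of the head's foot, where the guard's origin lies when the guard is fully home (guard x and y along the cutter's x and y)
- bowl_floor (a point): centre of the inner floor of the steel feeder bowl, 75 mm above the bench. The bowl is 66 mm in inner radius at the floor, 81 mm inside and 85 mm outside at the rim, the rim 55 mm above the floor (130 mm above the bench)
- guard: grey hood open below, 83 (x) x 68 (y) x 60 mm, inside 75 x 60, with a finger rib on top 46 (x) x 14 (y) mm, 60 to 88 mm up; 130 g; origin at the centre of its underside, z up. Starts on the head, held by two sprung balls that click into windows in its sides: 8 to 15 N straight up frees it within 10 mm, clear of the head after 55 mm; pressing on takes as much over the last 10 mm
- gauge: gap gauge: a steel blade 5 mm thick and 26 mm wide lying flat, with a black grip block 40 (x) x 16 (y) mm on it that rises from 5 to 37 mm, 110 g; origin on the underside below the centre of the grip block, x towards the tip, z up. The tip is at x = 62 mm (last 10 mm tapered), the front of the cross shoulder (42 mm wide, 18 mm high) at x = 30 mm, so the blade goes 32 mm into the gap
- gauge_tip (a point): centre of the end of the gauge blade, 2.5 mm above the gauge's underside
- cup: white plastic cup, 90 mm high, outside diameter 57 mm at the foot and 72 mm at the rim (67 mm at 60 mm height), wall 3 mm, floor 4 mm, 90 g; origin at the centre of its underside, z up. It holds 4 to 6 capacitors
- cup_rim (a point): centre of the cup's mouth, 90 mm above its origin; axes as the cup's
- cap1: black radial capacitor, a cylinder 20 mm across and 26 mm long, 14 g, smooth sleeve (friction about 0.3); origin at the centre of its closed end, z along it towards the rubber end with two thin wires (8 mm more, look only). Starts in the cup
- cap2: black radial capacitor, a cylinder 20 mm across and 26 mm long, 14 g, smooth sleeve (friction about 0.3); origin at the centre of its closed end, z along it towards the rubber end with two thin wires (8 mm more, look only). Starts in the cup
- cap3: black radial capacitor, a cylinder 20 mm across and 26 mm long, 14 g, smooth sleeve (friction about 0.3); origin at the centre of its closed end, z along it towards the rubber end with two thin wires (8 mm more, look only). Starts in the cup
- cap4: black radial capacitor, a cylinder 20 mm across and 26 mm long, 14 g, smooth sleeve (friction about 0.3); origin at the centre of its closed end, z along it towards the rubber end with two thin wires (8 mm more, look only). Starts in the cup, if present
- cap5: black radial capacitor, a cylinder 20 mm across and 26 mm long, 14 g, smooth sleeve (friction about 0.3); origin at the centre of its closed end, z along it towards the rubber end with two thin wires (8 mm more, look only). Starts in the cup, if present
- cap6: black radial capacitor, a cylinder 20 mm across and 26 mm long, 14 g, smooth sleeve (friction about 0.3); origin at the centre of its closed end, z along it towards the rubber end with two thin wires (8 mm more, look only). Starts in the cup, if present
- cap7: black radial capacitor, a cylinder 20 mm across and 26 mm long, 14 g, smooth sleeve (friction about 0.3); origin at the centre of its closed end, z along it towards the rubber end with two thin wires (8 mm more, look only). Starts standing on the bench, if present
- cap8: black radial capacitor, a cylinder 20 mm across and 26 mm long, 14 g, smooth sleeve (friction about 0.3); origin at the centre of its closed end, z along it towards the rubber end with two thin wires (8 mm more, look only). Starts standing on the bench, if present
- cap9: black radial capacitor, a cylinder 20 mm across and 26 mm long, 14 g, smooth sleeve (friction about 0.3); origin at the centre of its closed end, z along it towards the rubber end with two thin wires (8 mm more, look only). Starts standing on the bench, if present
- tin: bystander: closed aluminium tin 66 mm across, 100 mm high; origin at the centre of its underside
- spool: bystander: solder spool 52 mm across, 40 mm high; origin at the centre of its underside
- screwdriver: bystander: screwdriver 170 mm long, lying; origin at the centre of its underside
- meter: bystander: orange multimeter 140 x 75 x 34 mm, lying; origin at the centre of its underside

How it is judged:
By the outcome, as a careful person would: the job done as asked, in the order asked, and still so for the second after the job is handed in, with the robot touching nothing.
Of cap4, cap5, cap6 only 1 to 3 are there at a start; the rules pass over those that are not, and their reading is None.
Of cap7, cap8, cap9 only 1 to 3 are there at a start; the rules pass over those that are not, and their reading is None.
At some moment in a run one of cup, gauge may be knocked a few centimetres aside while the robot is not near it.
It also fails if it takes over 210 s, if anything falls off the work surface, if the arm or the gripper's body presses on something with over 40 N, if the wrist force passes 120 N, or if a joint passes its speed limit or range.

## Robot

A 6-joint arm with a two-finger parallel gripper is mounted at the origin on the work surface. World frame = base frame: x ahead of the robot, y to its left, z up, the work surface at z = 0. Lengths are in m, angles in rad, forces in N, time in s.
With the tool pointing down it reaches from about 0.25 to 0.775 m from the base axis. Payload 4 kg.
Tool frame: the origin (TCP) lies on the centre line of the jaws, within the pads' length; the fingertips stand robot.tips_ahead ahead of it and the grasp point (between the pads) lies 8 mm behind it (robot.tips_ahead is the distance from the TCP to the fingertips, in m); z points along the fingers, y is the line along which they close (so a half turn about z gives the same grasp; the last joint's range is limited). The gripper opens to 94 mm and grips with 3 to 60 N. Pads are 16 mm wide; open, the fingers measure 119 mm over their backs; the gripper's body (75 mm by 177 mm) begins 78 mm behind the grasp point.
Start: joints at [-1.433, 0.087, 1.371, -0, 1.684, -0.103], TCP at [0.131, -0.534, 0.217] pointing down, gripper open.
Joint ranges: [-3.1, 3.1], [-0.76, 2.03], [0.27, 2.55], [-1.08, 4.22], [0.17, 2.65], [-2.57, 2.57]. Speed limits (rad/s): [2.79, 2.79, 3.14, 3.14, 3.14, 3.14].

## Interface

Orientations are given as [roll, pitch, yaw] about the fixed x, y, z axes, in that order (R = Rz(yaw) Ry(pitch) Rx(roll)).
In Python, from bench import robot, snapshot, close_job, spotter gives the robot as it stands. The module is installed in compiled form; this text tells all that it offers.
- The arm moves only by the tool servo_tool, never from a script. Its argument "commands" is one flat list of numbers, 7 for each row, row after row: the shift along the tool's x, y, z in m, then the turn, a rotation vector about the tool's x, y, z in degrees, then the finger opening in m, from 0 to 0.094. In form: [x, y, z, ax, ay, az, grip, x, y, z, ax, ay, az, grip, ...]. A call has 1 to 10 rows; each row is the pose to reach, as a shift and turn from the pose commanded when the call began, along the tool's axes at that moment; what a row does not reach only later rows make up. A row lasts 1/8 s, in which the tool goes at most 62.5 mm and 10.7 degrees, less where a joint would pass 70% of its speed; a pose out of reach is approached as far as the arm can. A call with a gripper value outside its range is refused whole. The fingers move at their own pace and stop on an object; the grip force is fixed at half the most. Time passes only in rows, so rows that repeat a pose let the fingers close. It gives the time, the measured TCP pose, the force, the opening and the grip force at its end, in the units of the state.
- robot.get_obs(): the state, without advancing time (a new reading comes with each control period).
- snapshot(name): name is "side" or "top"; returns a dict with "img" (400x640x3 uint8, blue, green, red), "camera_matrix" (3x3 intrinsics, pixels), "extrinsics" (4x4, takes a point from camera to world coordinates). Camera axes: x right, y down, z forward; pixel columns grow to the right and rows downward; lengths in m; the calibration is good to about 2 mm. A picture is of the moment at which its call begins. There is no depth.
- close_job(): hands the job in; it is judged then, once.
Trained networks look in a picture, given as the dict that the camera call returned (one of the last four; its "shot" number tells which), for a name from the list of things; names that differ only in an ending like _2 or _b are one class to them, and where a whole thing is asked for, a point or a joint stands for the part that bears it (a point fixed in the world has none). Each returns a list of dicts, best first, with "conf" (0 to 1); they miss things now and then, are a little off and sometimes report something else, mostly with a low value. They report only what shows in the picture. A call takes as long as a camera call.
- spotter.trace(name, picture): "region" (400x640 bool, what is visible of it) and "box" ([left, top, width, height] in pixels, round what is visible of it).
The state is a dict: "time": time; "joint_positions": joint angles; "qvel": joint speeds; "joint_torque": joint torques, N m; "tool_pos": TCP position; "ee_rot": TCP orientation; "wrist_force": force on the tool from outside, world axes, zero at the start; "wrist_torque": the same for the moment, N m; "width": finger opening in m; "finger_force": force on a finger pad.
Only numpy, scipy, OpenCV 4.12 (cv2) and the standard library are available. Lean on these libraries where they do the work, as an engineer would, in place of code of your own. Each camera call takes 0.05 s, during which the arm holds its last target. There are 200 camera calls.

## Working session

There is one attempt and no reset: what is moved stays moved. The work goes in short steps, Python scripts to look and compute and a tool call to move; the robot and the scene stay as the last step left them, time stands still between calls to the robot, and variables do not carry over. Pictures are saved under pics/ and viewed, at most 14 in all, crops included, and the job is handed in when it is done.

Besides the shell and the picture viewer there is one more tool, called after "Call:" by a JSON object that holds its "op" and its "data". servo_tool: Moves the arm, as the interface text tells. Its arguments: {"type":"object","properties":{"commands":{"type":"array","items":{"type":"number"}}},"required":["commands"]}

```bash
mkdir -p pics; cat > h.py <<'E'
import numpy as np, cv2
from bench import robot, snapshot, close_job, spotter
from scipy.spatial.transform import Rotation as R
def ray(p,uv):
    K=p["camera_matrix"];E=p["extrinsics"]
    d=E[:3,:3]@np.linalg.inv(K)@np.array([uv[0],uv[1],1.]);return E[:3,3],d
def at(p,uv,z):
    o,d=ray(p,uv);return o+d*(z-o[2])/d[2]
def proj(p,X):
    E=p["extrinsics"];c=E[:3,:3].T@(np.asarray(X)-E[:3,3]);u=p["camera_matrix"]@c;return u[:2]/u[2]
def st():
    o=robot.get_obs();print(round(o["time"],2),np.round(o["tool_pos"],4),np.round(o["ee_rot"],3),np.round(o["wrist_force"],1),round(float(o["width"]),4),o["finger_force"]);return o
E
python3 - <<'E'
from h import *
st();print(robot.tips_ahead)
for n in("top","side"):
    p=snapshot(n);cv2.imwrite(f"pics/{n}0.png",p["img"]);print(n,p["camera_matrix"].round(1).tolist(),p["extrinsics"].round(3).tolist())
    for t in["cutter","guard","gauge","cup","cap1","tin","spool","screwdriver","meter"]:
        print(t,[(round(float(r["conf"]),2),[int(v) for v in r["box"]]) for r in spotter.trace(t,p)[:8]])
E
```

```text
0.0 [ 0.1311 -0.5336  0.2153] [-3.139 -0.     0.241] [ 0.5 -0.3 -0.4] 0.0938 0.0
0.011
top [[405.7, 0.0, 313.6], [0.0, 405.7, 197.3], [0.0, 0.0, 1.0]] [[-0.002, -0.993, 0.121, 0.409], [-1.0, 0.006, 0.03, -0.02], [-0.031, -0.121, -0.992, 1.197], [0.0, 0.0, 0.0, 1.0]]
cutter [(0.71, [210, 131, 141, 88])]
guard []
gauge [(0.67, [209, 236, 11, 26])]
cup [(0.64, [411, 215, 34, 28]), (0.44, [204, 236, 17, 28])]
cap1 [(0.55, [423, 229, 2, 10]), (0.4, [431, 227, 4, 2]), (0.38, [142, 222, 33, 11])]
tin [(0.9, [455, 256, 34, 28])]
spool [(0.59, [412, 180, 10, 6]), (0.51, [359, 128, 24, 19])]
screwdriver [(0.85, [141, 223, 46, 16]), (0.46, [415, 214, 29, 27])]
meter [(0.55, [461, 183, 38, 49]), (0.54, [423, 224, 7, 4])]
side [[473.1, 0.0, 315.8], [0.0, 473.1, 200.2], [0.0, 0.0, 1.0]] [[-0.984, -0.101, 0.145, 0.347], [-0.175, 0.661, -0.729, 0.934], [-0.022, -0.743, -0.669, 0.94], [0.0, 0.0, 0.0, 1.0]]
cutter [(0.95, [208, 179, 126, 137]), (0.68, [306, 164, 5, 13]), (0.36, [382, 112, 20, 39])]
guard [(0.83, [288, 190, 37, 33]), (0.36, [382, 112, 22, 34])]
gauge [(0.66, [328, 306, 37, 22]), (0.27, [207, 179, 128, 139])]
cup [(0.89, [343, 131, 24, 32])]
cap1 [(0.46, [304, 164, 7, 13])]
tin [(0.58, [381, 113, 21, 34])]
spool [(0.67, [382, 110, 21, 36]), (0.5, [253, 167, 17, 15]), (0.23, [305, 164, 7, 14])]
screwdriver [(0.62, [293, 363, 26, 35])]
meter [(0.98, [324, 117, 40, 17]), (0.64, [346, 132, 23, 34])]
```

```bash
python3 - <<'E'
import cv2
t=cv2.imread("pics/top0.png");s=cv2.imread("pics/side0.png")
cv2.imwrite("pics/t1.png",cv2.resize(t[100:310,110:510],(800,420),interpolation=cv2.INTER_CUBIC))
cv2.imwrite("pics/s1.png",cv2.resize(s[100:400,180:420],(480*4//3,600*4//3*3//4),interpolation=cv2.INTER_CUBIC))
E
```

```text
(no output)
```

View pics/t1.png

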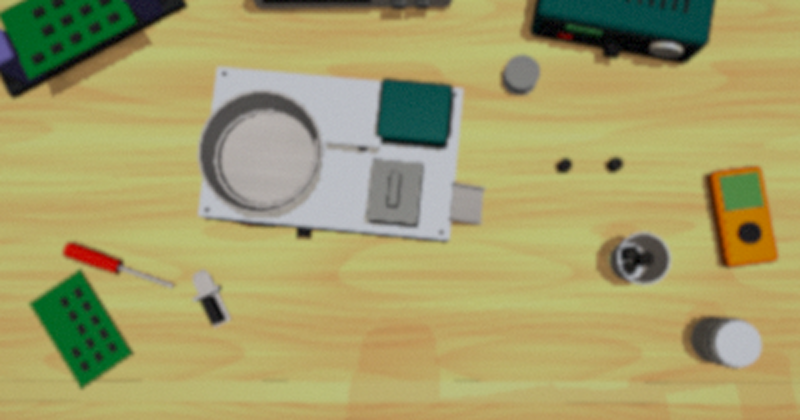

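View pics/s1.png

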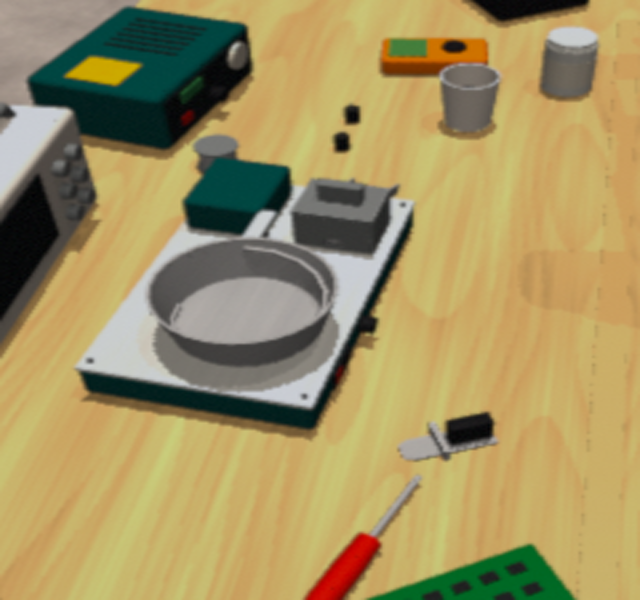

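```bash
cat >> h.py <<'E'
from scipy.optimize import least_squares
def box(cx,cy,lx,ly,z):
    c=[(cx+sx*lx/2,cy+sy*ly/2,z) for sx,sy in((-1,-1),(1,-1),(1,1),(-1,1))]
    return [(c[i],c[(i+1)%4]) for i in range(4)]
def T(q,P):
    c,s=np.cos(q[2]),np.sin(q[2]);P=np.asarray(P,float)
    return np.c_[q[0]+c*P[...,0]-s*P[...,1],q[1]+s*P[...,0]+c*P[...,1],P[...,2]]
def fit(pics,lines,q,rng=(8,4,2.5),thr=12):
    """pose (x,y,yaw) from image edges: each model edge sample seeks the strongest gradient across it"""
    q=np.array(q,float);g=[cv2.GaussianBlur(cv2.cvtColor(p["img"],cv2.COLOR_BGR2GRAY).astype(np.float32),(0,0),.7) for p in pics]
    for r in rng:
        for _ in range(3):
            obs=[]
            for p,G in zip(pics,g):
                for a,b in lines:
                    for t in np.linspace(.06,.94,18):
                        P=np.array(a)+(np.array(b)-np.array(a))*t
                        u=proj(p,T(q,P[None])[0]);w=proj(p,T(q,(P+.01*(np.array(b)-np.array(a)))[None])[0])-u
                        n=np.array([-w[1],w[0]])/np.linalg.norm(w);s=np.arange(-r-.5,r+.51,.25)
                        v=cv2.remap(G,(u[0]+n[0]*s).astype(np.float32)[None],(u[1]+n[1]*s).astype(np.float32)[None],1)[0]
                        d=np.abs(v[4:]-v[:-4]);k=d.argmax()
                        if d[k]>thr: obs.append((p,P,u+n*(s[k]+.5),n))
            f=lambda q:[(proj(p,T(q,P[None])[0])-e)@n for p,P,e,n in obs]
            o=least_squares(f,q,loss="soft_l1",f_scale=.5,x_scale=[.01,.01,.05]);q=o.x
    return q,len(obs),float(np.median(np.abs(f(q))))
E
python3 - <<'E'
from h import *
t=snapshot("top");s=snapshot("side")
c=[at(t,(110+a/2,100+b/2),.055) for a,b in((217,68),(462,88),(447,241),(200,216))]
print(np.round(c,3));m=np.mean(c,0);yaw=np.arctan2(*(c[0]-c[3])[[1,0]])
q0=[m[0],m[1],yaw];print(q0)
deck=box(0,0,.22,.36,.055); gd=box(-.055,-.1,.083,.068,.115); rib=box(-.055,-.1,.046,.014,.143); hs=box(.06,-.115,.084,.1,.107)
for P in([t],[s],[t,s]):
    print(fit(P,deck+gd+hs,q0)); print(' deck',fit(P,deck,q0),' g',fit(P,gd+rib,q0,rng=(4,2)))
for n,uv,z in(("cap a",(392,182.5),.013),("cap b",(417,182),.013),("cup foot",(428,230),.045),("tin",(478,271),.1),("gauge grip",(216,254),.037),("gauge tip",(211,237),.0025),("tail",(223,260),.003)):
    print(n,at(t,uv,z).round(3))
for n,uv in(("cap a",(180+352/2.667,100+57)),("cap b",(180+342/2.667,100+71)),("cup rim",(180+469/2.667,100+38))): print(n,at(s,uv,.013 if n[:3]=="cap" else .09).round(3))
E
```

```text
[[ 0.736  0.292  0.055]
 [ 0.703 -0.065  0.055]
 [ 0.483 -0.041  0.055]
 [ 0.52   0.31   0.055]]
[np.float64(0.610196636122293), np.float64(0.12395432701000397), np.float64(-0.0858821291326624)]
(array([ 0.61158098,  0.1243371 , -0.11447277]), 185, 0.7347036356572576)
 deck (array([ 0.61420039,  0.13175401, -0.06940076]), 46, 0.9238013631078131)  g (array([ 0.60953794,  0.12415025, -0.1053507 ]), 96, 0.790036285643538)
(array([ 0.61181022,  0.1287717 , -0.09933741]), 167, 0.4950999606308955)
 deck (array([ 0.61207498,  0.12853002, -0.09490145]), 52, 0.2588309006203757)  g (array([ 0.61796294,  0.12420748, -0.14767095]), 134, 0.4948178231882896)
(array([ 0.61152972,  0.12571189, -0.10976442]), 354, 0.7415452028884504)
 deck (array([ 0.61285943,  0.12875416, -0.09114243]), 95, 0.47034904097028635)  g (array([ 0.61317652,  0.12464223, -0.12372743]), 217, 0.749424990653869)
cap a [ 0.596 -0.215  0.013]
cap b [ 0.597 -0.288  0.013]
cup foot [ 0.455 -0.307  0.045]
tin [ 0.345 -0.42   0.1  ]
gauge grip [0.389 0.294 0.037]
gauge tip [0.438 0.32  0.002]
tail [0.371 0.282 0.003]
cap a [ 0.597 -0.284  0.013]
cap b [ 0.596 -0.21   0.013]
cup rim [ 0.458 -0.3    0.09 ]
```

```bash
python3 - <<'E'
from h import *
t=snapshot("top");s=snapshot("side")
deck=box(0,0,.22,.36,.055); gd=box(-.055,-.1,.083,.068,.115); rib=box(-.055,-.1,.046,.014,.143)
a=np.linspace(0,2*np.pi,60);ci=[(-.02+.085*np.cos(x),.085+.085*np.sin(x),.13) for x in a]
rim=list(zip(ci[:-1],ci[1:]))
q=[.6123,.1265,-.100];out=[]
for p,(x,y,w,h),k in((t,(205,125,150,100),5.2),(s,(200,170,140,150),3.6)):
    I=cv2.resize(p["img"][y:y+h,x:x+w],None,fx=k,fy=k,interpolation=cv2.INTER_CUBIC)
    for L,c in((deck,(0,0,255)),(gd,(255,0,0)),(rib,(0,255,0)),(rim,(255,0,255))):
        for A,B in L:
            u,v=[((proj(p,X)-(x,y)+.5)*k-.5).astype(int).tolist() for X in T(q,[A,B])]
            cv2.line(I,u,v,c,1)
    out.append(I)
cv2.imwrite("pics/ov1.png",out[0]);cv2.imwrite("pics/ov2.png",out[1])
E
```

```text
(no output)
```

View pics/ov1.png

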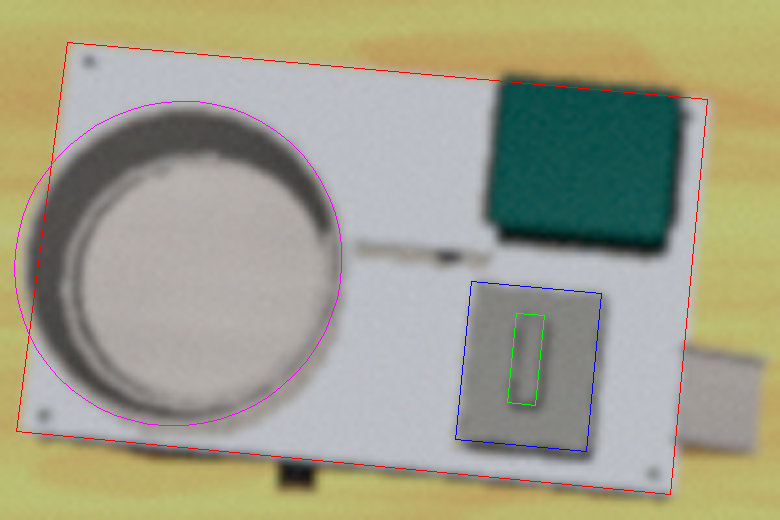

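View pics/ov2.png

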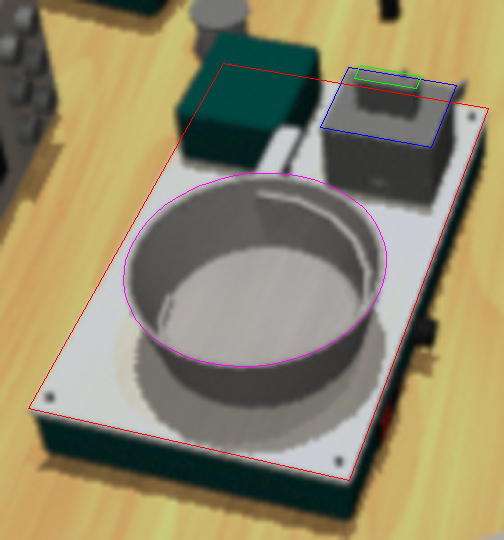

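```bash
cat >> h.py <<'E'
def down(yaw): return R.from_euler("xyz",[np.pi,0,yaw])
def go(pos,rot=None,o=None):
    o=o or robot.get_obs();A=R.from_euler("xyz",o["ee_rot"])
    if rot is None: rot=A
    print("row",(A.inv().apply(np.array(pos)-o["tool_pos"])).round(4).tolist(),np.degrees((A.inv()*rot).as_rotvec()).round(2).tolist())
E
python3 -c "
from h import *
go((.546,.0325,.215),down(-.1))
q=[.6123,.1265,-.1]
print(T(q,[[-.055,-.1,.055],[-.02,.085,.075],[-.09,-.1,.079]]))"
```

```text
row [0.538, -0.4514, 0.0015] [0.0, 0.0, 19.52]
[[0.54759143 0.03249042 0.055     ]
 [0.60088576 0.21307202 0.075     ]
 [0.51276628 0.03598459 0.079     ]]
```

Call:
{"op": "servo_tool", "data": {"commands": [0.538, -0.451, 0, 0, 0, 19.5, 0.06, 0.538, -0.451, 0, 0, 0, 19.5, 0.06, 0.538, -0.451, 0, 0, 0, 19.5, 0.06, 0.538, -0.451, 0, 0, 0, 19.5, 0.06, 0.538, -0.451, 0, 0, 0, 19.5, 0.06, 0.538, -0.451, 0, 0, 0, 19.5, 0.06, 0.538, -0.451, 0, 0, 0, 19.5, 0.06, 0.538, -0.451, 0, 0, 0, 19.5, 0.06, 0.538, -0.451, 0, 0, 0, 19.5, 0.06, 0.538, -0.451, 0, 0, 0, 19.5, 0.06]}}

```text
time: 2.45
tool_pos: [0.5016, -0.0281, 0.2168]
ee_rot: [3.141, -0.001, -0.099]
wrist_force: [1.5, -1.6, -0.1]
width: 0.0601
finger_force: 0.0
```

```bash
python3 -c "
from h import *
o=st();print(o['joint_positions'].round(2) if hasattr(o['joint_positions'],'round') else o['joint_positions']);go((.546,.0325,.215),down(-.1))"
```

```text
2.45 [ 0.5016 -0.0281  0.2168] [ 3.141e+00 -1.000e-03 -9.900e-02] [ 1.5 -1.6 -0.1] 0.0601 0.0
[-0.17 -0.02  1.48 -0.    1.68  1.5 ]
row [0.0382, -0.0647, 0.0018] [0.03, -0.07, 0.04]
```

Call:
{"op": "servo_tool", "data": {"commands": [0.038, -0.065, 0, 0, 0, 0, 0.05, 0.038, -0.065, 0, 0, 0, 0, 0.05, 0.038, -0.065, 0.03, 0, 0, 0, 0.05, 0.038, -0.065, 0.06, 0, 0, 0, 0.05, 0.038, -0.065, 0.085, 0, 0, 0, 0.05, 0.038, -0.065, 0.085, 0, 0, 0, 0.05, 0.038, -0.065, 0.085, 0, 0, 0, 0.05]}}

```text
time: 3.32
tool_pos: [0.5453, 0.0302, 0.1328]
ee_rot: [3.141, -0.002, -0.1]
wrist_force: [-0.3, -0.4, 0.4]
width: 0.0498
finger_force: 0.0
```

```bash
python3 -c "
from h import *
st();go((.546,.0325,.1285),down(-.1))
s=snapshot('side');cv2.imwrite('pics/s3.png',cv2.resize(s['img'][150:240,260:360],None,fx=6,fy=6,interpolation=2))"
```

```text
3.33 [0.5453 0.0302 0.1328] [ 3.141e+00 -2.000e-03 -1.000e-01] [-0.3 -0.4  0.4] 0.0498 0.0
row [0.0005, -0.0024, 0.0043] [0.01, -0.1, -0.02]
```

View pics/s3.png

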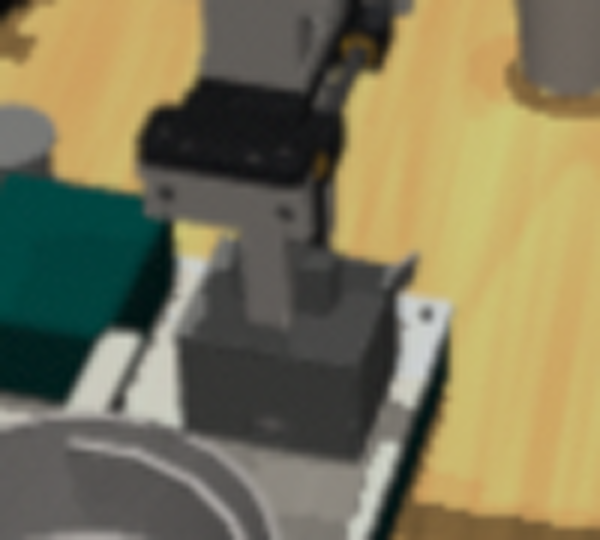

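Call:
{"op": "servo_tool", "data": {"commands": [0, -0.002, 0.004, 0, 0, 0, 0.03, 0, -0.002, 0.004, 0, 0, 0, 0.01, 0, -0.002, 0.004, 0, 0, 0, 0.005, 0, -0.002, 0.004, 0, 0, 0, 0.005, 0, -0.002, 0.004, 0, 0, 0, 0.005, 0, -0.002, 0.004, 0, 0, 0, 0.005, 0, -0.002, 0.004, 0, 0, 0, 0.005]}}

```text
time: 4.25
tool_pos: [0.545, 0.0328, 0.1274]
ee_rot: [3.141, 0.0, -0.1]
wrist_force: [0.6, 0.3, -0.0]
width: 0.0141
finger_force: 30.0
```

Call:
{"op": "servo_tool", "data": {"commands": [0, 0, -0.003, 0, 0, 0, 0.005, 0, 0, -0.006, 0, 0, 0, 0.005, 0, 0, -0.009, 0, 0, 0, 0.005, 0, 0, -0.012, 0, 0, 0, 0.005, 0, 0, -0.02, 0, 0, 0, 0.005, 0, 0, -0.035, 0, 0, 0, 0.005, 0, 0, -0.05, 0, 0, 0, 0.005, 0, 0, -0.07, 0, 0, 0, 0.005, 0, 0, -0.085, 0, 0, 0, 0.005, 0, 0, -0.085, 0, 0, 0, 0.005]}}

```text
time: 5.5
tool_pos: [0.5461, 0.0328, 0.2149]
ee_rot: [-3.141, -0.005, -0.1]
wrist_force: [1.1, -0.2, -1.8]
width: 0.014
finger_force: 30.0
```

```bash
python3 - <<'E'
from h import *
o=st();t=snapshot("top");s=snapshot("side")
# gauge fit
L=box(0,0,.04,.016,.037)+[((-.02,-.013,.005),(-.02,.013,.005))][:0]
q0=[.389,.294,np.arctan2(.32-.282,.438-.371)];print(q0)
for P in([t],[s],[t,s]):print(fit(P,L,q0,rng=(4,2,1.5),thr=8))
for p in(t,s):
  for n in("gauge","gauge_tip","cup"):
    print(n,[(round(float(r["conf"]),2),[int(v) for v in r["box"]]) for r in spotter.trace(n,p)[:3]])
A=cv2.resize(t["img"][225:270,195:235],None,fx=9,fy=9,interpolation=2);B=cv2.resize(s["img"][295:340,315:375],None,fx=6.6,fy=9,interpolation=2)
cv2.imwrite("pics/g.png",np.hstack([A,B]))
E
```

```text
5.5 [0.5461 0.0328 0.2149] [-3.141 -0.005 -0.1  ] [ 1.1 -0.2 -1.8] 0.014 29.98381018638611
[0.389, 0.294, np.float64(0.515925513465285)]
(array([0.3886247 , 0.29508608, 0.4596096 ]), 72, 0.4893929754126768)
(array([0.38988525, 0.29256141, 0.17429422]), 47, 0.8220269515358899)
(array([0.38949641, 0.29755756, 0.44186477]), 127, 0.7090572349605343)
gauge [(0.84, [206, 238, 18, 21]), (0.41, [208, 134, 147, 84])]
gauge_tip [(0.73, [206, 235, 17, 26])]
cup [(0.74, [361, 129, 18, 21]), (0.64, [412, 217, 33, 23]), (0.53, [423, 224, 8, 4])]
gauge [(0.85, [331, 305, 37, 26])]
gauge_tip [(0.84, [326, 307, 38, 25])]
cup [(0.69, [345, 131, 22, 34]), (0.54, [324, 117, 38, 16])]
```

View pics/g.png

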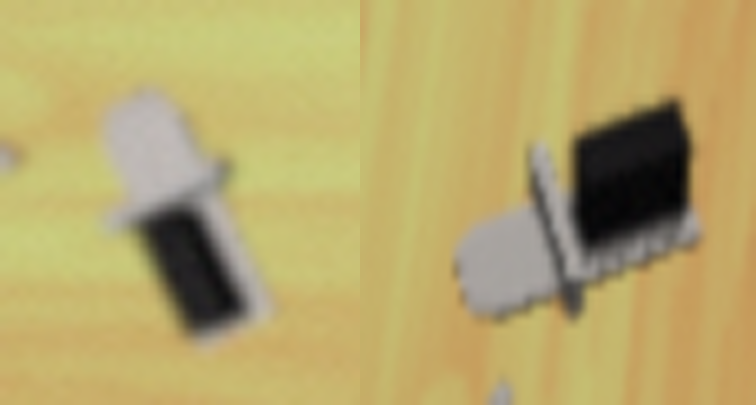

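```bash
python3 - <<'E'
from h import *
go((.38,-.1,.215),down(-.1))
t=snapshot("top");s=snapshot("side")
print(at(t,(210.6,235),.0025),at(t,(221.2,261.6),.0025),at(s,(355.9,309.4),.037),at(s,(315+(455-360)/6.6,295+265/9),.0025))
E
```

```text
row [-0.1507, 0.1486, -0.0031] [0.01, 0.08, 0.03]
[0.44436076 0.32122657 0.0025    ] [0.36656428 0.28762326 0.0025    ] [0.38804565 0.29905101 0.037     ] [0.44483043 0.32536422 0.0025    ]
```

Call:
{"op": "servo_tool", "data": {"commands": [-0.151, 0.149, 0, 0, 0, 0, 0.005, -0.151, 0.149, 0, 0, 0, 0, 0.005, -0.151, 0.149, 0, 0, 0, 0, 0.005, -0.151, 0.149, 0, 0, 0, 0, 0.005, -0.151, 0.149, 0.05, 0, 0, 0, 0.005, -0.151, 0.149, 0.1, 0, 0, 0, 0.005, -0.151, 0.149, 0.125, 0, 0, 0, 0.005, -0.151, 0.149, 0.133, 0, 0, 0, 0.005, -0.151, 0.149, 0.136, 0, 0, 0, 0.005, -0.151, 0.149, 0.136, 0, 0, 0, 0.005]}}

```text
time: 7.25
tool_pos: [0.3809, -0.1007, 0.0777]
ee_rot: [3.141, -0.002, -0.1]
wrist_force: [0.7, -0.3, -0.8]
width: 0.0136
finger_force: 30.0
```

```bash
python3 -c "
from h import *
st();go((.38,-.1,.0735),down(-.1))"
```

```text
7.25 [ 0.3809 -0.1007  0.0777] [ 3.141e+00 -2.000e-03 -1.000e-01] [ 0.7 -0.3 -0.8] 0.0136 29.983831644058228
row [-0.001, -0.0007, 0.0042] [0.05, -0.13, 0.03]
```

Call:
{"op": "servo_tool", "data": {"commands": [0, 0, 0.002, 0, 0, 0, 0.005, 0, 0, 0.004, 0, 0, 0, 0.005, 0, 0, 0.005, 0, 0, 0, 0.005, 0, 0, 0.005, 0, 0, 0, 0.005]}}

```text
time: 7.75
tool_pos: [0.3803, -0.1006, 0.0723]
ee_rot: [3.141, -0.001, -0.1]
wrist_force: [-1.4, -0.4, 5.5]
width: 0.0139
finger_force: 30.0
```

Call:
{"op": "servo_tool", "data": {"commands": [0, 0, 0, 0, 0, 0, 0.04, 0, 0, 0, 0, 0, 0, 0.04, 0, 0, -0.05, 0, 0, 0, 0.04, 0, 0, -0.1, 0, 0, 0, 0.04, -0.032, -0.396, -0.1, 0, 0, -31, 0.04, -0.032, -0.396, -0.1, 0, 0, -31, 0.04, -0.032, -0.396, -0.1, 0, 0, -31, 0.04, -0.032, -0.396, -0.1, 0, 0, -31, 0.04, -0.032, -0.396, -0.1, 0, 0, -31, 0.04, -0.032, -0.396, -0.1, 0, 0, -31, 0.04]}}

```text
time: 9.0
tool_pos: [0.3868, 0.2767, 0.1713]
ee_rot: [3.141, -0.001, 0.442]
wrist_force: [1.3, -0.1, -0.4]
width: 0.0406
finger_force: 0.0
```

```bash
python3 - <<'E'
from h import *
st();t=snapshot("top");s=snapshot("side")
for p in(t,s):
  for n in("gauge","guard"):
    print(n,[(round(float(r["conf"]),2),[int(v) for v in r["box"]]) for r in spotter.trace(n,p)[:2]])
print(fit([t],box(0,0,.04,.016,.037),[.3885,.297,.438],rng=(4,2,1.5),thr=8))
go((.3885,.297,.10),down(.438))
E
```

```text
9.0 [0.3868 0.2767 0.1713] [ 3.141e+00 -1.000e-03  4.420e-01] [ 1.3 -0.1 -0.4] 0.0406 0.0
gauge []
guard [(0.66, [344, 239, 25, 35]), (0.46, [209, 136, 142, 82])]
gauge [(0.79, [332, 307, 35, 23])]
guard [(0.68, [384, 185, 6, 20]), (0.64, [208, 181, 123, 132])]
(array([0.38216196, 0.28778613, 0.34044262]), 26, 0.15909142117013203)
row [0.0114, -0.0207, 0.0711] [0.04, 0.05, 0.15]
```

Call:
{"op": "servo_tool", "data": {"commands": [0.011, -0.021, 0.03, 0, 0, 0, 0.04, 0.011, -0.021, 0.08, 0, 0, 0, 0.04, 0.011, -0.021, 0.12, 0, 0, 0, 0.04, 0.011, -0.021, 0.147, 0, 0, 0, 0.04, 0.011, -0.021, 0.151, 0, 0, 0, 0.04, 0.011, -0.021, 0.151, 0, 0, 0, 0.04, 0.011, -0.021, 0.151, 0, 0, 0, 0.025, 0.011, -0.021, 0.151, 0, 0, 0, 0.01, 0.011, -0.021, 0.151, 0, 0, 0, 0.005, 0.011, -0.021, 0.151, 0, 0, 0, 0.005]}}

```text
time: 10.55
tool_pos: [0.3885, 0.2989, 0.0214]
ee_rot: [-3.141, -0.002, 0.442]
wrist_force: [-0.9, 0.9, 4.0]
width: 0.0162
finger_force: 29.8
```

Call:
{"op": "servo_tool", "data": {"commands": [0, 0, 0, 0, 0, 0, 0.005, 0, 0, 0, 0, 0, 0, 0.005]}}

```text
time: 10.8
tool_pos: [0.3885, 0.2989, 0.0215]
ee_rot: [-3.141, -0.002, 0.442]
wrist_force: [-1.9, 0.6, 5.9]
width: 0.0155
finger_force: 29.8
```

```bash
python3 - <<'E'
from h import *
st();t=snapshot("top");s=snapshot("side")
A=cv2.resize(t["img"][215:270,190:250],None,fx=6,fy=6,interpolation=2);B=cv2.resize(s["img"][275:330,315:375],None,fx=6,fy=6,interpolation=2)
cv2.imwrite("pics/g2.png",np.hstack([A,B]))
E
```

```text
10.8 [0.3885 0.2989 0.0215] [-3.141e+00 -2.000e-03  4.420e-01] [-1.9  0.6  5.9] 0.0155 29.793390333652496
```

View pics/g2.png

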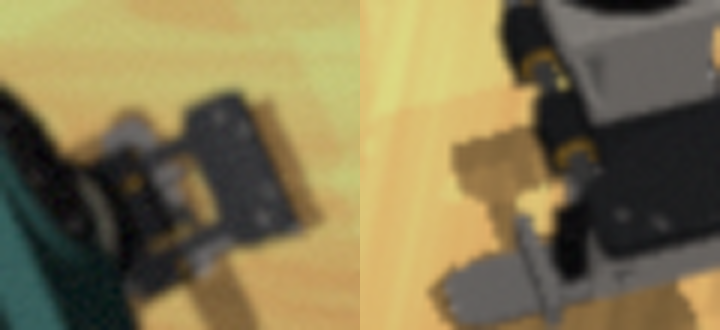

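```bash
python3 - <<'E'
from h import *
go((.3885,.2989,.12));go((.43,.0444,.12),down(-.1));go((.43,.0444,.098),down(-.1))
E
```

```text
row [0.0002, -0.0001, -0.0986] [0.0, 0.0, 0.0]
row [-0.0711, 0.2478, -0.0988] [-0.05, -0.08, 31.04]
row [-0.0711, 0.2478, -0.0768] [-0.05, -0.08, 31.04]
```

Call:
{"op": "servo_tool", "data": {"commands": [0, 0, -0.04, 0, 0, 0, 0.005, 0, 0, -0.099, 0, 0, 0, 0.005, -0.071, 0.248, -0.099, 0, 0, 31, 0.005, -0.071, 0.248, -0.099, 0, 0, 31, 0.005, -0.071, 0.248, -0.099, 0, 0, 31, 0.005, -0.071, 0.248, -0.099, 0, 0, 31, 0.005, -0.071, 0.248, -0.09, 0, 0, 31, 0.005, -0.071, 0.248, -0.08, 0, 0, 31, 0.005, -0.071, 0.248, -0.077, 0, 0, 31, 0.005, -0.071, 0.248, -0.077, 0, 0, 31, 0.005]}}

```text
time: 12.15
tool_pos: [0.4292, 0.0451, 0.0968]
ee_rot: [-3.142, 0.001, -0.097]
wrist_force: [0.5, 0.2, -0.4]
width: 0.0156
finger_force: 29.8
```

```bash
python3 - <<'E'
from h import *
st();st();st();go((.43,.0444,.098),down(-.1))
s=snapshot("side");t=snapshot("top")
x,y=285,170;k=6.5
I=cv2.resize(s["img"][y:y+85,x:x+115],None,fx=k,fy=k,interpolation=2)
q=[.43,.0444,-.1]
for L,c in((box(.031,0,.062,.026,.0765+.0025),(0,0,255)),):
    for A,B in L:
        u,v=[((proj(s,X)-(x,y)+.5)*k-.5).astype(int).tolist() for X in T(q,[A,B])];cv2.line(I,u,v,c,1)
qc=[.6123,.1265,-.1]
for A,B in [((-.09,-.1165,.075),(-.09,-.0835,.075)),((-.09,-.1165,.083),(-.09,-.0835,.083))]:
    u,v=[((proj(s,X)-(x,y)+.5)*k-.5).astype(int).tolist() for X in T(qc,[A,B])];cv2.line(I,u,v,(255,0,0),1)
cv2.imwrite("pics/ins.png",I)
E
```

```text
12.15 [0.4292 0.0451 0.0968] [-3.142e+00  1.000e-03 -9.700e-02] [ 0.5  0.2 -0.4] 0.0156 29.78639245033264
12.15 [0.4292 0.0451 0.0968] [-3.142e+00  1.000e-03 -9.700e-02] [ 0.5  0.2 -0.4] 0.0156 29.78639245033264
12.15 [0.4292 0.0451 0.0968] [-3.142e+00  1.000e-03 -9.700e-02] [ 0.5  0.2 -0.4] 0.0156 29.78639245033264
row [0.0008, 0.0007, -0.0012] [-0.0, 0.08, 0.19]
```

View pics/ins.png

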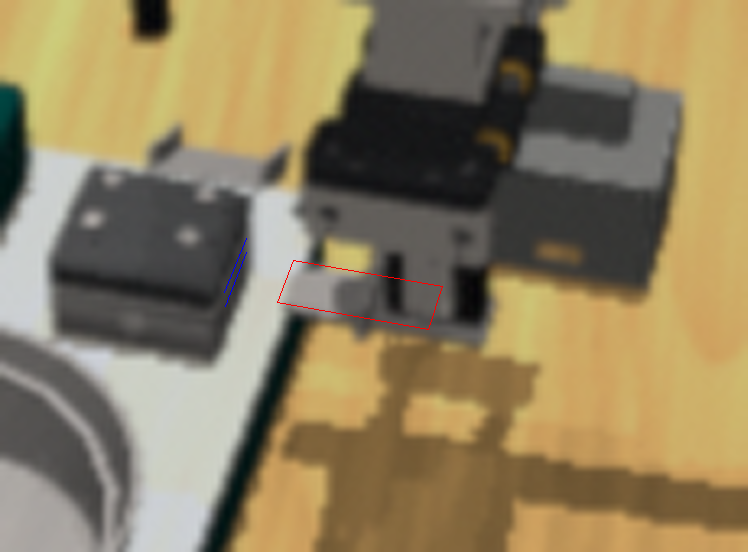

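Call:
{"op": "servo_tool", "data": {"commands": [0.005, 0.001, -0.001, 0, 0, 0, 0.005, 0.01, 0.001, -0.001, 0, 0, 0, 0.005, 0.014, 0.001, -0.001, 0, 0, 0, 0.005, 0.018, 0.001, -0.001, 0, 0, 0, 0.005, 0.022, 0.001, -0.001, 0, 0, 0, 0.005, 0.026, 0.001, -0.001, 0, 0, 0, 0.005, 0.03, 0.001, -0.001, 0, 0, 0, 0.005, 0.032, 0.001, -0.001, 0, 0, 0, 0.005, 0.032, 0.001, -0.001, 0, 0, 0, 0.005]}}

```text
time: 13.38
tool_pos: [0.4616, 0.0395, 0.0984]
ee_rot: [3.141, 0.0, -0.1]
wrist_force: [-0.4, -0.5, -1.3]
width: 0.0156
finger_force: 29.8
```

Call:
{"op": "servo_tool", "data": {"commands": [0.004, -0.001, 0, 0, 0, 0, 0.005, 0.008, -0.001, 0, 0, 0, 0, 0.005, 0.012, -0.001, 0, 0, 0, 0, 0.005, 0.015, -0.001, 0, 0, 0, 0, 0.005, 0.017, -0.001, 0, 0, 0, 0, 0.005, 0.017, -0.001, 0, 0, 0, 0, 0.005]}}

```text
time: 14.12
tool_pos: [0.4787, 0.0388, 0.0984]
ee_rot: [3.141, 0.0, -0.1]
wrist_force: [-0.6, -0.0, -0.9]
width: 0.0155
finger_force: 29.8
```

Call:
{"op": "servo_tool", "data": {"commands": [0.001, 0, 0, 0, 0, 0, 0.005, 0.002, 0, 0, 0, 0, 0, 0.005, 0.003, 0, 0, 0, 0, 0, 0.005, 0.004, 0, 0, 0, 0, 0, 0.005, 0.004, 0, 0, 0, 0, 0, 0.005]}}

```text
time: 14.75
tool_pos: [0.4826, 0.0384, 0.0985]
ee_rot: [3.142, -0.0, -0.1]
wrist_force: [0.5, -0.2, -0.3]
width: 0.0158
finger_force: 29.8
```

Call:
{"op": "servo_tool", "data": {"commands": [0.001, 0, 0, 0, 0, 0, 0.005, 0.002, 0, 0, 0, 0, 0, 0.005, 0.002, 0, 0, 0, 0, 0, 0.005]}}

```text
time: 15.12
tool_pos: [0.4837, 0.0384, 0.0983]
ee_rot: [3.142, 0.002, -0.1]
wrist_force: [-3.3, 0.4, 1.6]
width: 0.0156
finger_force: 29.8
```

Call:
{"op": "servo_tool", "data": {"commands": [0.001, 0, 0, 0, 0, 0, 0.005, 0.0015, 0, 0, 0, 0, 0, 0.005, 0.0015, 0, 0, 0, 0, 0, 0.005]}}

```text
time: 15.5
tool_pos: [0.4839, 0.0384, 0.098]
ee_rot: [3.142, 0.005, -0.1]
wrist_force: [-6.9, 0.8, 3.0]
width: 0.0159
finger_force: 29.9
```

Call:
{"op": "servo_tool", "data": {"commands": [0.0005, 0, 0, 0, 0, 0, 0.005, 0.0005, 0, 0, 0, 0, 0, 0.005, -0.005, 0, 0, 0, 0, 0, 0.005, -0.015, 0, 0, 0, 0, 0, 0.005, -0.03, 0, 0, 0, 0, 0, 0.005, -0.05, 0, 0, 0, 0, 0, 0.005, -0.065, 0, 0, 0, 0, 0, 0.005, -0.065, 0, -0.02, 0, 0, 0, 0.005]}}

```text
time: 16.5
tool_pos: [0.4185, 0.0448, 0.117]
ee_rot: [3.141, 0.004, -0.099]
wrist_force: [0.1, 0.2, -1.5]
width: 0.0159
finger_force: 29.9
```

```bash
python3 - <<'E'
from h import *
st();go((.3885,.295,.12),down(.442));go((.3885,.295,.023),down(.442))
E
```

```text
16.5 [0.4185 0.0448 0.117 ] [ 3.141  0.004 -0.099] [ 0.1  0.2 -1.5] 0.0159 29.887029826641083
row [-0.0547, -0.246, -0.0029] [-0.04, 0.22, -31.01]
row [-0.0543, -0.2461, 0.0941] [-0.04, 0.22, -31.01]
```

Call:
{"op": "servo_tool", "data": {"commands": [-0.055, -0.246, 0, 0, 0, -31, 0.005, -0.055, -0.246, 0, 0, 0, -31, 0.005, -0.055, -0.246, 0, 0, 0, -31, 0.005, -0.055, -0.246, 0, 0, 0, -31, 0.005, -0.055, -0.246, 0.04, 0, 0, -31, 0.005, -0.055, -0.246, 0.075, 0, 0, -31, 0.005, -0.055, -0.246, 0.088, 0, 0, -31, 0.005, -0.055, -0.246, 0.092, 0, 0, -31, 0.005, -0.055, -0.246, 0.092, 0, 0, -31, 0.005]}}

```text
time: 17.62
tool_pos: [0.392, 0.295, 0.0277]
ee_rot: [-3.141, -0.002, 0.441]
wrist_force: [-0.5, -0.1, -1.1]
width: 0.0157
finger_force: 29.9
```

Call:
{"op": "servo_tool", "data": {"commands": [0, 0, 0.003, 0, 0, 0, 0.005, 0, 0, 0.005, 0, 0, 0, 0.005, 0, 0, 0.006, 0, 0, 0, 0.005, 0, 0, 0.006, 0, 0, 0, 0.005]}}

```text
time: 18.12
tool_pos: [0.3915, 0.2949, 0.0215]
ee_rot: [3.141, -0.001, 0.442]
wrist_force: [-1.9, -2.1, 5.6]
width: 0.0158
finger_force: 29.9
```

Call:
{"op": "servo_tool", "data": {"commands": [0, 0, 0, 0, 0, 0, 0.04, 0, 0, 0, 0, 0, 0, 0.04, 0, 0, -0.05, 0, 0, 0, 0.04, 0, 0, -0.1, 0, 0, 0, 0.04, 0, 0, -0.15, 0, 0, 0, 0.04, -0.179, 0.353, -0.15, 0, 0, 31, 0.05, -0.179, 0.353, -0.15, 0, 0, 31, 0.05, -0.179, 0.353, -0.15, 0, 0, 31, 0.05, -0.179, 0.353, -0.15, 0, 0, 31, 0.05, -0.179, 0.353, -0.15, 0, 0, 31, 0.05]}}

```text
time: 19.38
tool_pos: [0.382, -0.0193, 0.1704]
ee_rot: [3.141, -0.001, -0.099]
wrist_force: [1.2, 0.4, -0.4]
width: 0.0501
finger_force: 0.0
```

Call:
{"op": "servo_tool", "data": {"commands": [0, 0, 0, 0, 0, 0, 0.05]}}

```text
time: 19.5
tool_pos: [0.3821, -0.0216, 0.1702]
ee_rot: [3.141, -0.0, -0.109]
wrist_force: [-0.1, 0.4, 0.7]
width: 0.0501
finger_force: 0.0
```

```bash
python3 - <<'E'
from h import *
st();go((.3803,-.1006,.16),down(-.1));go((.3803,-.1006,.074),down(-.1))
t=snapshot("top");s=snapshot("side")
for p in(t,s):
  for n in("gauge","guard","cup"):
    print(n,[(round(float(r["conf"]),2),[int(v) for v in r["box"]]) for r in spotter.trace(n,p)[:2]])
E
```

```text
19.5 [ 0.3821 -0.0216  0.1702] [ 3.141 -0.    -0.109] [-0.1  0.4  0.7] 0.0501 0.0
row [0.0069, 0.0787, 0.0103] [0.06, -0.0, -0.53]
row [0.0069, 0.0786, 0.0963] [0.06, -0.0, -0.53]
gauge [(0.56, [420, 230, 5, 9]), (0.54, [208, 235, 18, 24])]
guard [(0.42, [367, 245, 0, -1])]
cup [(0.65, [413, 215, 31, 26])]
gauge [(0.68, [331, 305, 35, 23])]
guard [(0.56, [356, 182, 35, 30])]
cup [(0.88, [344, 131, 21, 34])]
```

Call:
{"op": "servo_tool", "data": {"commands": [0.007, 0.079, 0, 0, 0, 0, 0.05, 0.007, 0.079, 0, 0, 0, 0, 0.05, 0.007, 0.079, 0.05, 0, 0, 0, 0.05, 0.007, 0.079, 0.085, 0, 0, 0, 0.05, 0.007, 0.079, 0.097, 0, 0, 0, 0.05, 0.007, 0.079, 0.097, 0, 0, 0, 0.05, 0.007, 0.079, 0.097, 0, 0, 0, 0.03, 0.007, 0.079, 0.097, 0, 0, 0, 0.01, 0.007, 0.079, 0.097, 0, 0, 0, 0.005, 0.007, 0.079, 0.097, 0, 0, 0, 0.005]}}

```text
time: 21.15
tool_pos: [0.3819, -0.0975, 0.074]
ee_rot: [3.14, -0.001, -0.1]
wrist_force: [0.4, 3.5, -1.2]
width: 0.0139
finger_force: 30.4
```

Call:
{"op": "servo_tool", "data": {"commands": [0, 0, 0, 0, 0, 0, 0.005, 0, 0, 0, 0, 0, 0, 0.005]}}

```text
time: 21.4
tool_pos: [0.3811, -0.0967, 0.073]
ee_rot: [-3.141, 0.001, -0.1]
wrist_force: [-0.6, 1.2, -0.8]
width: 0.014
finger_force: 30.0
```

```bash
python3 - <<'E'
from h import *
o=st();z=.215;go((.3803,-.1006,z),down(-.1));go((.5453,.0328,z),down(-.1));go((.5453,.0328,.195),down(-.1))
E
```

```text
21.4 [ 0.3811 -0.0967  0.073 ] [-3.141e+00  1.000e-03 -1.000e-01] [-0.6  1.2 -0.8] 0.014 29.99964952468872
row [-0.0005, 0.0039, -0.142] [-0.03, 0.06, 0.02]
row [0.1504, -0.1452, -0.1421] [-0.03, 0.06, 0.02]
row [0.1504, -0.1452, -0.1221] [-0.03, 0.06, 0.02]
```

Call:
{"op": "servo_tool", "data": {"commands": [0, 0, -0.06, 0, 0, 0, 0.005, 0, 0, -0.12, 0, 0, 0, 0.005, 0, 0, -0.142, 0, 0, 0, 0.005, 0.15, -0.145, -0.142, 0, 0, 0, 0.005, 0.15, -0.145, -0.142, 0, 0, 0, 0.005, 0.15, -0.145, -0.142, 0, 0, 0, 0.005, 0.15, -0.145, -0.142, 0, 0, 0, 0.005, 0.15, -0.145, -0.142, 0, 0, 0, 0.005, 0.15, -0.145, -0.13, 0, 0, 0, 0.005, 0.15, -0.145, -0.13, 0, 0, 0, 0.005]}}

```text
time: 22.65
tool_pos: [0.5436, 0.0317, 0.2018]
ee_rot: [3.141, 0.003, -0.101]
wrist_force: [0.2, 0.2, -1.6]
width: 0.0139
finger_force: 30.0
```

Call:
{"op": "servo_tool", "data": {"commands": [0, 0, 0, 0, 0, 0, 0.005]}}

```text
time: 22.78
tool_pos: [0.5445, 0.0318, 0.2035]
ee_rot: [3.141, 0.0, -0.101]
wrist_force: [0.1, 0.0, -0.8]
width: 0.0136
finger_force: 30.0
```

```bash
python3 - <<'E'
from h import *
o=st();go((.5457,.0328,.185),down(-.1))
E
```

```text
22.77 [0.5445 0.0318 0.2035] [ 3.141  0.    -0.101] [ 0.1  0.  -0.8] 0.0136 29.999628961086273
row [0.0011, -0.0011, 0.0185] [0.01, 0.0, -0.04]
```

Start lowering: guard bottom meets head top at TCP ≈ 0.178.

Call:
{"op": "servo_tool", "data": {"commands": [0.001, -0.001, 0.01, 0, 0, 0, 0.005, 0.001, -0.001, 0.02, 0, 0, 0, 0.005, 0.001, -0.001, 0.026, 0, 0, 0, 0.005, 0.001, -0.001, 0.032, 0, 0, 0, 0.005, 0.001, -0.001, 0.038, 0, 0, 0, 0.005, 0.001, -0.001, 0.038, 0, 0, 0, 0.005]}}

```text
time: 23.52
tool_pos: [0.5459, 0.0334, 0.1648]
ee_rot: [3.141, 0.001, -0.099]
wrist_force: [0.0, 0.1, -1.1]
width: 0.0138
finger_force: 30.0
```

Call:
{"op": "servo_tool", "data": {"commands": [0, 0, 0.008, 0, 0, 0, 0.005, 0, 0, 0.016, 0, 0, 0, 0.005, 0, 0, 0.024, 0, 0, 0, 0.005, 0, 0, 0.028, 0, 0, 0, 0.005, 0, 0, 0.031, 0, 0, 0, 0.005, 0, 0, 0.034, 0, 0, 0, 0.005, 0, 0, 0.037, 0, 0, 0, 0.005, 0, 0, 0.039, 0, 0, 0, 0.005, 0, 0, 0.039, 0, 0, 0, 0.005]}}

```text
time: 24.65
tool_pos: [0.5455, 0.0335, 0.128]
ee_rot: [-3.142, 0.001, -0.099]
wrist_force: [-4.0, -1.1, 6.8]
width: 0.0137
finger_force: 30.0
```

Call:
{"op": "servo_tool", "data": {"commands": [0, 0, 0.002, 0, 0, 0, 0.005, 0, 0, 0.004, 0, 0, 0, 0.005, 0, 0, 0.005, 0, 0, 0, 0.005, 0, 0, 0.005, 0, 0, 0, 0.005]}}

```text
time: 25.15
tool_pos: [0.5456, 0.0335, 0.1279]
ee_rot: [3.142, -0.001, -0.099]
wrist_force: [-12.5, -1.2, 23.8]
width: 0.0137
finger_force: 30.0
```

Call:
{"op": "servo_tool", "data": {"commands": [0, 0, -0.005, 0, 0, 0, 0.005, 0, 0, -0.005, 0, 0, 0, 0.04, 0, 0, -0.005, 0, 0, 0, 0.04, 0, 0, -0.04, 0, 0, 0, 0.04, 0, 0, -0.1, 0, 0, 0, 0.04, 0, 0.1, -0.1, 0, 0, 0, 0.09, 0, 0.17, -0.1, 0, 0, 0, 0.09, 0, 0.17, -0.1, 0, 0, 0, 0.09]}}

```text
time: 26.15
tool_pos: [0.5289, -0.1377, 0.2205]
ee_rot: [-3.141, 0.001, -0.1]
wrist_force: [0.8, -0.1, -0.7]
width: 0.0664
finger_force: 0.0
```

```bash
python3 - <<'E'
from h import *
st();t=snapshot("top");s=snapshot("side")
for p in(t,s):
  for n in("gauge","guard","cup","cup_rim","cap1"):
    print(n,[(round(float(r["conf"]),2),[int(v) for v in r["box"]]) for r in spotter.trace(n,p)[:3]])
A=cv2.resize(t["img"][160:285,380:510],None,fx=3,fy=4,interpolation=2);B=cv2.resize(s["img"][110:235,265:395],None,fx=3,fy=4,interpolation=2)
cv2.imwrite("pics/c.png",np.hstack([A,B]))
gd=box(0,0,.083,.068,.115)
for P in([t],[s]):print(fit(P,gd,[.546,.0335,-.1],rng=(4,2)))
E
```

```text
26.15 [ 0.5289 -0.1377  0.2205] [-3.141e+00  1.000e-03 -1.000e-01] [ 0.8 -0.1 -0.7] 0.0664 0.0
gauge [(0.59, [207, 238, 16, 19])]
guard [(0.8, [295, 176, 24, 36]), (0.17, [207, 134, 140, 85])]
cup [(0.59, [419, 215, 23, 28]), (0.26, [207, 135, 141, 86])]
cup_rim [(0.65, [421, 215, 24, 26])]
cap1 [(0.43, [422, 230, 3, 8])]
gauge [(0.75, [330, 302, 34, 27])]
guard [(0.61, [293, 340, 41, 59]), (0.56, [289, 191, 35, 37]), (0.46, [324, 119, 40, 15])]
cup [(0.6, [348, 135, 16, 29])]
cup_rim [(0.73, [342, 131, 24, 35]), (0.62, [210, 178, 124, 140])]
cap1 [(0.4, [310, 155, 2, 7])]
(array([ 0.5444916 ,  0.03278229, -0.12851877]), 66, 0.7568276324964377)
(array([ 0.548842  ,  0.03568159, -0.11607098]), 67, 0.2742222804778811)
```

View pics/c.png

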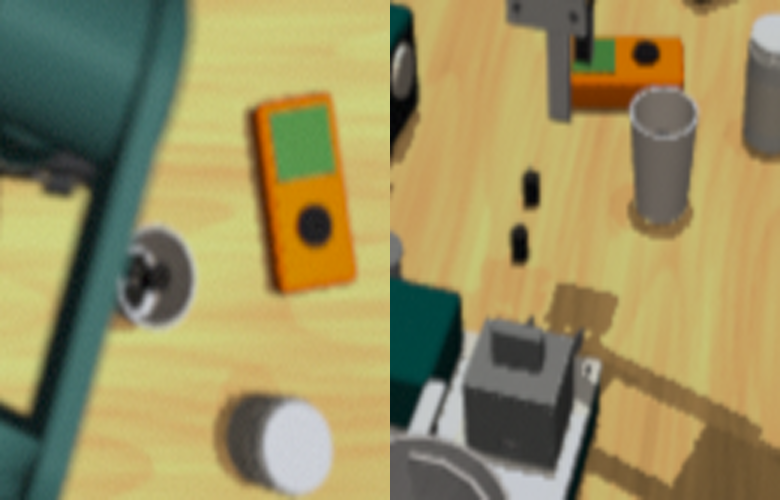

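```bash
cat >> h.py <<'E'
def tilt(phi,a):
    """tool y along the radius at heading phi, tool tilted by a deg about y (neg: points to -t, i.e. right)"""
    t=np.array([-np.sin(phi),np.cos(phi),0]);u=np.array([np.cos(phi),np.sin(phi),0]);k=np.array([0,0,1.])
    return R.from_matrix(np.c_[t,u,-k])*R.from_euler("y",a,degrees=True)
E
python3 - <<'E'
from h import *
t=snapshot("top");s=snapshot("side")
print(at(t,(431,229.5),.09),at(s,(356.2,138.3),.09))
a=at(t,(431,229.5),.09)[:2]*.5+at(s,(356.2,138.3),.09)[:2]*.5
phi=np.arctan2(a[1],a[0]);r=tilt(phi,-55);tz=r.apply([0,0,1]);print(a,phi)
for b in(.2,.1,0): p=np.r_[a,.06]+tz*(.008-b);print(p.round(4),r.as_euler("xyz").round(3));go(p,r)
E
```

```text
[ 0.45495293 -0.30356624  0.09      ] [ 0.45706512 -0.29884542  0.09      ]
[ 0.45600902 -0.30120583] -0.5837393368687107
[ 0.5427 -0.17    0.1701] [3.142 0.96  0.987]
row [0.0166, 0.0332, 0.0515] [-29.75, -49.34, -57.17]
[ 0.4975 -0.2383  0.1128] [3.142 0.96  0.987]
row [-0.0217, 0.1057, 0.1088] [-29.75, -49.34, -57.17]
[ 0.4524 -0.3067  0.0554] [3.142 0.96  0.987]
row [-0.0599, 0.1782, 0.1662] [-29.75, -49.34, -57.17]
```

Call:
{"op": "servo_tool", "data": {"commands": [0.017, 0.033, 0, -30, -49.5, -57, 0.092, 0.017, 0.033, 0, -30, -49.5, -57, 0.092, 0.017, 0.033, 0, -30, -49.5, -57, 0.092, 0.017, 0.033, 0, -30, -49.5, -57, 0.092, 0.017, 0.033, 0, -30, -49.5, -57, 0.092, 0.017, 0.033, 0, -30, -49.5, -57, 0.092, 0.017, 0.033, 0, -30, -49.5, -57, 0.092, 0.017, 0.033, 0.02, -30, -49.5, -57, 0.092, 0.017, 0.033, 0.02, -30, -49.5, -57, 0.092, 0.017, 0.033, 0.02, -30, -49.5, -57, 0.092]}}

```text
time: 28.1
tool_pos: [0.5434, -0.1705, 0.2025]
ee_rot: [3.133, 0.964, 0.977]
wrist_force: [-0.5, -0.0, -0.0]
width: 0.0919
finger_force: 0.0
```

```bash
python3 - <<'E'
from h import *
o=st();print(np.round(o["joint_positions"],2))
a=np.array([.4560,-.3012]);phi=-.584;r=tilt(phi,-55);tz=r.apply([0,0,1])
for b in(.1,0): p=np.r_[a,.06]+tz*(.008-b);go(p,r)
t=snapshot("top");s=snapshot("side")
for p in (t,s):
  for n in("cup","cup_rim"): print([(round(float(r["conf"]),2),[int(v) for v in r["box"]]) for r in spotter.trace(n,p)[:2]])
E
```

```text
28.1 [ 0.5434 -0.1705  0.2025] [3.133 0.964 0.977] [-0.5 -0.  -0. ] 0.0919 0.0
[ 0.01  0.49  1.19 -0.84  1.98  0.46]
row [0.027, -0.001, 0.1184] [0.02, 0.21, -0.32]
row [0.0274, -0.0011, 0.2184] [0.02, 0.21, -0.32]
[(0.63, [412, 214, 30, 28]), (0.46, [210, 133, 140, 86])]
[(0.76, [413, 215, 31, 26]), (0.34, [209, 135, 143, 83])]
[(0.89, [343, 133, 26, 32])]
[(0.56, [346, 131, 24, 34])]
```

Call:
{"op": "servo_tool", "data": {"commands": [0.027, -0.001, 0.03, 0, 0, 0, 0.092, 0.027, -0.001, 0.07, 0, 0, 0, 0.092, 0.027, -0.001, 0.12, 0, 0, 0, 0.092, 0.027, -0.001, 0.12, 0, 0, 0, 0.092, 0.027, -0.001, 0.12, 0, 0, 0, 0.092]}}

```text
time: 29.02
tool_pos: [0.497, -0.2394, 0.1119]
ee_rot: [3.134, 0.964, 0.978]
wrist_force: [-0.4, 0.9, 1.1]
width: 0.0918
finger_force: 0.0
```

```bash
python3 - <<'E'
from h import *
o=st()
a=np.array([.4560,-.3012]);phi=-.584;r=tilt(phi,-55);tz=r.apply([0,0,1])
go(np.r_[a,.06]+tz*.008,r)
s=snapshot("side");cv2.imwrite("pics/cu.png",cv2.resize(s["img"][90:200,300:420],None,fx=5,fy=5,interpolation=2))
E
```

```text
29.02 [ 0.497  -0.2394  0.1119] [3.134 0.964 0.978] [-0.4  0.9  1.1] 0.0918 0.0
row [0.0004, -0.0002, 0.0985] [0.05, 0.23, -0.27]
```

View pics/cu.png

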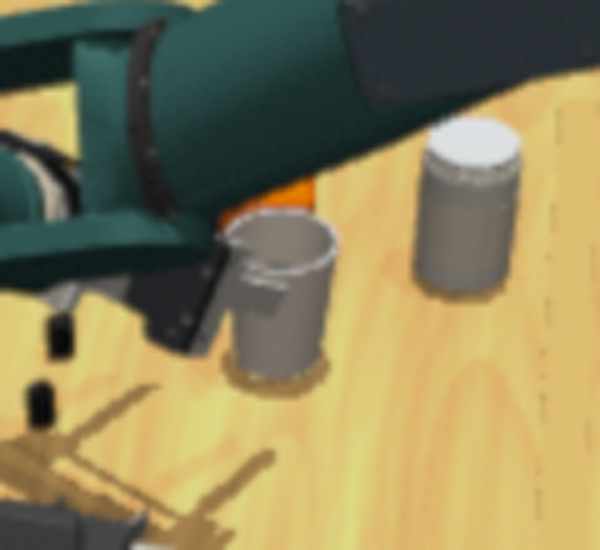

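Call:
{"op": "servo_tool", "data": {"commands": [0, 0, 0.03, 0, 0, 0, 0.092, 0, 0, 0.06, 0, 0, 0, 0.092, 0, 0, 0.085, 0, 0, 0, 0.092, 0, 0, 0.098, 0, 0, 0, 0.092, 0, 0, 0.098, 0, 0, 0, 0.092, 0, 0, 0.098, 0, 0, 0, 0.08, 0, 0, 0.098, 0, 0, 0, 0.07, 0, 0, 0.098, 0, 0, 0, 0.06, 0, 0, 0.098, 0, 0, 0, 0.055, 0, 0, 0.098, 0, 0, 0, 0.055]}}

```text
time: 30.32
tool_pos: [0.4529, -0.3069, 0.056]
ee_rot: [3.133, 0.965, 0.979]
wrist_force: [2.1, -1.5, 3.5]
width: 0.0671
finger_force: 29.8
```

Call:
{"op": "servo_tool", "data": {"commands": [0, 0, 0, 0, 0, 0, 0.055, 0, 0, 0, 0, 0, 0, 0.055]}}

```text
time: 30.58
tool_pos: [0.4529, -0.3069, 0.056]
ee_rot: [3.133, 0.965, 0.979]
wrist_force: [3.9, -1.9, 4.0]
width: 0.0673
finger_force: 29.7
```

```bash
python3 - <<'E'
from h import *
o=st();print(np.round(o["joint_positions"],2))
r=R.from_euler("xyz",o["ee_rot"]);p=o["tool_pos"]
go(p+[0,0,.15],r)
b=np.array([.601,.213]);phi=np.arctan2(b[1],b[0])
rr=tilt(phi,-55);t=np.array([-np.sin(phi),np.cos(phi),0])
g=np.r_[b,.21]+.025*t;print(phi);go(g+rr.apply([0,0,.008]),rr)
E
```

```text
30.57 [ 0.4529 -0.3069  0.056 ] [3.133 0.965 0.979] [ 3.9 -1.9  4. ] 0.0673 29.717341926018044
[-0.21  0.46  1.55 -0.87  1.59  0.57]
row [-0.1233, 0.0007, -0.0854] [0.0, 0.0, 0.0]
0.3405975288938873
row [0.1762, -0.1774, -0.5184] [-43.35, 0.4, -30.51]
```

Call:
{"op": "servo_tool", "data": {"commands": [-0.016, 0, -0.011, 0, 0, 0, 0.055, -0.049, 0, -0.034, 0, 0, 0, 0.055, -0.099, 0, -0.068, 0, 0, 0, 0.055, -0.148, 0, -0.102, 0, 0, 0, 0.055, -0.148, 0, -0.102, 0, 0, 0, 0.055, -0.148, 0, -0.102, 0, 0, 0, 0.055]}}

```text
time: 31.32
tool_pos: [0.4503, -0.3059, 0.2337]
ee_rot: [-3.141, 0.963, 0.985]
wrist_force: [0.0, 0.1, -1.7]
width: 0.0674
finger_force: 29.9
```

```bash
python3 - <<'E'
from h import *
o=st()
b=np.array([.601,.213]);phi=np.arctan2(b[1],b[0])
rr=tilt(phi,-55);t=np.array([-np.sin(phi),np.cos(phi),0])
g=np.r_[b,.24]+.025*t;go(g+rr.apply([0,0,.008]),rr)
E
```

```text
31.32 [ 0.4503 -0.3059  0.2337] [-3.141  0.963  0.985] [ 0.   0.1 -1.7] 0.0674 29.882916532014548
row [0.2993, -0.1764, -0.4333] [-43.56, 0.16, -30.38]
```

Call:
{"op": "servo_tool", "data": {"commands": [0.012, -0.007, -0.017, -1.7, 0, -1.2, 0.055, 0.036, -0.021, -0.052, -5.2, 0, -3.6, 0.055, 0.066, -0.039, -0.095, -9.6, 0, -6.7, 0.055, 0.096, -0.056, -0.139, -13.9, 0, -9.7, 0.055, 0.126, -0.074, -0.182, -18.3, 0, -12.8, 0.055, 0.156, -0.092, -0.225, -22.6, 0, -15.8, 0.055, 0.186, -0.109, -0.269, -27, 0, -18.8, 0.055, 0.216, -0.127, -0.312, -31.4, 0, -21.9, 0.055, 0.246, -0.145, -0.355, -35.7, 0, -24.9, 0.055, 0.27, -0.159, -0.39, -39.2, 0, -27.3, 0.055]}}

```text
time: 32.58
tool_pos: [0.5799, 0.1784, 0.2309]
ee_rot: [-3.129, 0.967, 1.833]
wrist_force: [0.2, -0.2, -0.8]
width: 0.0671
finger_force: 29.9
```

```bash
python3 - <<'E'
from h import *
o=st()
b=np.array([.601,.213]);phi=np.arctan2(b[1],b[0])
rr=tilt(phi,-55);t=np.array([-np.sin(phi),np.cos(phi),0])
g=np.r_[b,.24]+.025*t;go(g+rr.apply([0,0,.008]),rr)
E
```

```text
32.58 [0.5799 0.1784 0.2309] [-3.129  0.967  1.833] [ 0.2 -0.2 -0.8] 0.0671 29.879608974191814
row [0.0226, 0.0274, -0.041] [-4.42, 0.38, -2.56]
```

Call:
{"op": "servo_tool", "data": {"commands": [0.012, 0.014, -0.02, -2.2, 0.2, -1.3, 0.055, 0.023, 0.027, -0.041, -4.4, 0.4, -2.6, 0.055, 0.023, 0.027, -0.041, -4.4, 0.4, -2.6, 0.055, 0.023, 0.027, -0.041, -4.4, 0.4, -2.6, 0.055]}}

```text
time: 33.08
tool_pos: [0.5953, 0.2273, 0.2382]
ee_rot: [3.134, 0.96, 1.899]
wrist_force: [-0.4, -0.5, -1.8]
width: 0.0671
finger_force: 29.9
```

```bash
python3 - <<'E'
from h import *
o=st();print(np.round(o["joint_positions"],2))
b=np.array([.601,.213]);phi=np.arctan2(b[1],b[0]);t=np.array([-np.sin(phi),np.cos(phi),0])
# cup tilt = a+55 ; grasp moves from bowl centre+25t, height .20 -> .19
for c,zg in((0,.205),(25,.205),(50,.20),(75,.198),(90,.195),(105,.192),(120,.19),(130,.19)):
    rr=tilt(phi,c-55);print(c,end=" ");go(np.r_[b,zg]+.025*t+rr.apply([0,0,.008]),rr,o)
t_=snapshot("top");s=snapshot("side")
A=cv2.resize(t_["img"][100:240,180:340],None,fx=2.4,fy=2.4,interpolation=2);B=cv2.resize(s["img"][150:290,210:370],None,fx=2.4,fy=2.4,interpolation=2)
cv2.imwrite("pics/b.png",np.hstack([A,B]))
E
```

```text
33.08 [0.5953 0.2273 0.2382] [3.134 0.96  1.899] [-0.4 -0.5 -1.8] 0.0671 29.879733584701004
[ 0.69  0.47  1.14 -0.92  1.84  0.25]
0 row [0.0327, 0.0004, 0.0191] [-0.11, 0.01, -0.4]
25 row [0.0361, 0.0004, 0.0184] [-0.02, 25.01, -0.41]
50 row [0.043, 0.0003, 0.0191] [0.07, 50.01, -0.42]
75 row [0.0462, 0.0003, 0.0172] [0.17, 75.01, -0.41]
90 row [0.0489, 0.0003, 0.0169] [0.23, 90.01, -0.4]
105 row [0.0511, 0.0003, 0.0165] [0.29, 105.01, -0.38]
120 row [0.052, 0.0002, 0.0157] [0.35, 120.01, -0.35]
130 row [0.0512, 0.0002, 0.0146] [0.39, 130.01, -0.33]
```

View pics/b.png

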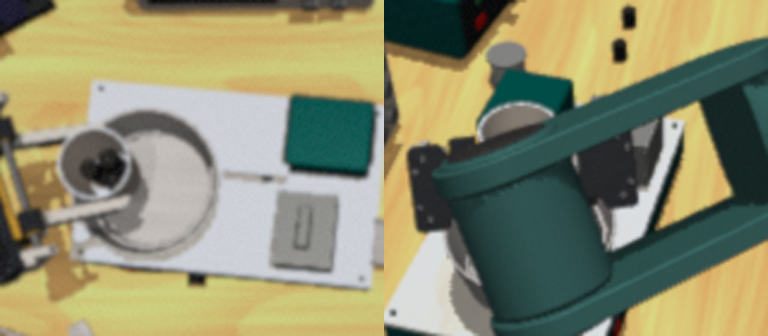

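Call:
{"op": "servo_tool", "data": {"commands": [0.033, 0, 0.019, 0, 5, 0, 0.055, 0.034, 0, 0.019, 0, 15, 0, 0.055, 0.036, 0, 0.018, 0, 25, 0, 0.055, 0.038, 0, 0.018, 0, 34, 0, 0.055, 0.041, 0, 0.019, 0, 43, 0, 0.055, 0.044, 0, 0.019, 0, 52, 0, 0.055, 0.045, 0, 0.018, 0, 61, 0, 0.055, 0.046, 0, 0.017, 0, 70, 0, 0.055, 0.047, 0, 0.017, 0, 79, 0, 0.055, 0.048, 0, 0.017, 0, 85, 0, 0.055]}}

```text
time: 34.42
tool_pos: [0.5917, 0.2388, 0.1897]
ee_rot: [3.135, -0.526, 1.908]
wrist_force: [-0.6, -1.1, -1.2]
width: 0.0674
finger_force: 29.8
```

```bash
python3 - <<'E'
from h import *
o=st();print(np.round(o["joint_positions"],2))
b=np.array([.601,.213]);phi=np.arctan2(b[1],b[0]);t=np.array([-np.sin(phi),np.cos(phi),0])
for c,zg in((90,.195),(105,.192),(120,.19),(130,.19)):
    rr=tilt(phi,c-55);print(c,end=" ");go(np.r_[b,zg]+.025*t+rr.apply([0,0,.008]),rr,o)
E
```

```text
34.42 [0.5917 0.2388 0.1897] [ 3.135 -0.526  1.908] [-0.6 -1.1 -1.2] 0.0674 29.79215740085067
[ 0.03  0.33  1.22  0.51  1.73 -0.26]
90 row [0.0013, 0.0002, 0.0022] [0.49, 4.87, -0.16]
105 row [0.0018, 0.0001, 0.0044] [0.51, 19.87, -0.1]
120 row [0.0026, 0.0001, 0.0051] [0.52, 34.87, -0.03]
130 row [0.0037, 0.0001, 0.0042] [0.53, 44.87, 0.02]
```

Call:
{"op": "servo_tool", "data": {"commands": [0.001, 0, 0.002, 0, 5, 0, 0.055, 0.001, 0, 0.003, 0, 10, 0, 0.055, 0.002, 0, 0.004, 0, 15, 0, 0.055, 0.002, 0, 0.005, 0, 20, 0, 0.055, 0.002, 0, 0.005, 0, 24, 0, 0.055, 0.002, 0, 0.005, 0, 28, 0, 0.055, 0.003, 0, 0.005, 0, 32, 0, 0.055, 0.003, 0, 0.005, 0, 36, 0, 0.055, 0.003, 0, 0.005, 0, 40, 0, 0.055, 0.004, 0, 0.004, 0, 45, 0, 0.055]}}

```text
time: 35.67
tool_pos: [0.5897, 0.2454, 0.1887]
ee_rot: [3.116, -1.31, 1.932]
wrist_force: [-0.6, 0.5, 0.0]
width: 0.0676
finger_force: 29.8
```

Call:
{"op": "servo_tool", "data": {"commands": [0, 0, 0, 0, 0, 0, 0.055, 0, 0, 0, 0, 0, 0, 0.055, 0, 0, 0, 0, 0, 0, 0.055, 0, 0, 0, 0, 0, 0, 0.055]}}

```text
time: 36.17
tool_pos: [0.5897, 0.2469, 0.1893]
ee_rot: [3.11, -1.308, 1.939]
wrist_force: [-0.4, 0.1, -1.2]
width: 0.0675
finger_force: 29.8
```

```bash
python3 - <<'E'
from h import *
o=st();print(np.round(o["joint_positions"],2))
t_=snapshot("top");s=snapshot("side")
A=cv2.resize(t_["img"][100:240,180:340],None,fx=2.4,fy=2.4,interpolation=2);B=cv2.resize(s["img"][150:290,210:370],None,fx=2.4,fy=2.4,interpolation=2)
cv2.imwrite("pics/b2.png",np.hstack([A,B]))
E
```

```text
36.17 [0.5897 0.2469 0.1893] [ 3.11  -1.308  1.939] [-0.4  0.1 -1.2] 0.0675 29.792431861720274
[-0.17  0.6   1.28  1.14  1.95 -0.47]
```

View pics/b2.png

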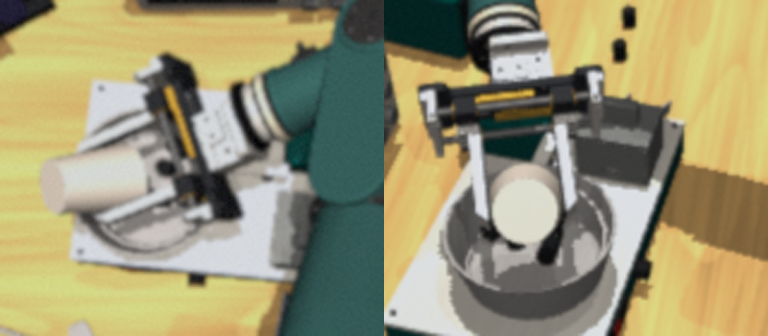

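```bash
python3 - <<'E'
from h import *
o=st()
b=np.array([.601,.213]);phi=np.arctan2(b[1],b[0]);t=np.array([-np.sin(phi),np.cos(phi),0])
for c in(75,60,0):
    rr=tilt(phi,c-55);print(c,end=" ");go(np.r_[b,.25]+.025*t+rr.apply([0,0,.008]),rr,o)
E
```

```text
36.27 [0.5896 0.2469 0.189 ] [ 3.112 -1.309  1.937] [ 0.4 -0.1 -0.8] 0.0674 29.792448155606195
75 row [0.0496, -0.0001, -0.0216] [0.44, -54.99, 0.21]
60 row [0.0486, -0.0001, -0.0234] [0.48, -69.99, 0.15]
0 row [0.05, -0.0001, -0.0313] [0.58, -129.99, -0.12]
```

Call:
{"op": "servo_tool", "data": {"commands": [0.05, 0, -0.022, 0.4, -10, 0, 0.055, 0.05, 0, -0.022, 0.4, -20, 0, 0.055, 0.05, 0, -0.022, 0.4, -30, 0, 0.055, 0.05, 0, -0.022, 0.4, -40, 0, 0.055, 0.05, 0, -0.022, 0.4, -50, 0, 0.055, 0.049, 0, -0.022, 0.4, -60, 0, 0.055, 0.049, 0, -0.023, 0.4, -70, 0, 0.055, 0.049, 0, -0.025, 0.5, -80, 0, 0.055, 0.049, 0, -0.027, 0.5, -90, 0, 0.055, 0.05, 0, -0.028, 0.5, -100, 0, 0.055]}}

```text
time: 37.52
tool_pos: [0.5937, 0.2338, 0.2455]
ee_rot: [3.139, 0.44, 1.911]
wrist_force: [-0.3, -1.3, -0.8]
width: 0.0672
finger_force: 29.8
```

```bash
python3 - <<'E'
from h import *
o=st()
rr=R.from_euler("xyz",[3.133,.965,.979]);P=np.array([.4529,-.3069,.056])
go(P+[0,0,.18],rr,o)
E
```

```text
37.52 [0.5937 0.2338 0.2455] [3.139 0.44  1.911] [-0.3 -1.3 -0.8] 0.0672 29.840786227053613
row [-0.4147, -0.3135, 0.205] [34.52, -28.07, 41.02]
```

Call:
{"op": "servo_tool", "data": {"commands": [-0.041, -0.031, 0.02, 4, -10, 4, 0.055, -0.1, -0.077, 0.05, 9, -13, 10, 0.055, -0.145, -0.11, 0.072, 13, -15, 14.5, 0.055, -0.19, -0.143, 0.094, 17, -17, 19, 0.055, -0.232, -0.175, 0.115, 20, -19, 23, 0.055, -0.274, -0.207, 0.135, 23, -21, 27, 0.055, -0.315, -0.238, 0.156, 26, -23.5, 31, 0.055, -0.357, -0.27, 0.176, 30, -25.5, 35.5, 0.055, -0.394, -0.298, 0.195, 33, -27, 39, 0.055, -0.415, -0.3135, 0.205, 34.5, -28, 41, 0.055]}}

```text
time: 38.78
tool_pos: [0.4518, -0.3093, 0.2327]
ee_rot: [-3.14, 0.963, 0.984]
wrist_force: [-0.0, -0.1, -0.4]
width: 0.0676
finger_force: 29.9
```

```bash
python3 - <<'E'
from h import *
o=st();rr=R.from_euler("xyz",[3.133,.965,.979]);P=np.array([.4529,-.3069,.056])
go(P+[0,0,.1],rr,o);go(P+[0,0,.004],rr,o)
E
```

```text
38.77 [ 0.4518 -0.3093  0.2327] [-3.14   0.963  0.984] [-0.  -0.1 -0.4] 0.0676 29.85412005233151
row [0.0644, -0.0003, 0.0417] [-0.39, -0.14, 0.15]
row [0.1432, -0.0002, 0.0966] [-0.39, -0.14, 0.15]
```

Call:
{"op": "servo_tool", "data": {"commands": [0.032, 0, 0.02, -0.4, 0, 0, 0.055, 0.064, 0, 0.042, -0.4, 0, 0, 0.055, 0.1, 0, 0.067, -0.4, 0, 0, 0.055, 0.125, 0, 0.084, -0.4, 0, 0, 0.055, 0.139, 0, 0.094, -0.4, 0, 0, 0.055, 0.143, 0, 0.0965, -0.4, 0, 0, 0.055, 0.143, 0, 0.0965, -0.4, 0, 0, 0.055, 0.143, 0, 0.0965, -0.4, 0, 0, 0.055]}}

```text
time: 39.78
tool_pos: [0.4551, -0.3057, 0.0624]
ee_rot: [3.13, 0.962, 0.983]
wrist_force: [0.0, 0.6, -0.5]
width: 0.0673
finger_force: 29.9
```

```bash
python3 - <<'E'
from h import *
o=st();rr=R.from_euler("xyz",[3.133,.965,.979]);P=np.array([.4529,-.3069,.056])
go(P+[0,0,-.001],rr,o)
s=snapshot("side");cv2.imwrite("pics/cu2.png",cv2.resize(s["img"][90:200,300:420],None,fx=5,fy=5,interpolation=2))
E
```

```text
39.77 [ 0.4551 -0.3057  0.0624] [3.13  0.962 0.983] [ 0.   0.6 -0.5] 0.0673 29.85386234489727
row [0.0048, -0.0012, 0.006] [0.33, -0.16, 0.12]
```

View pics/cu2.png

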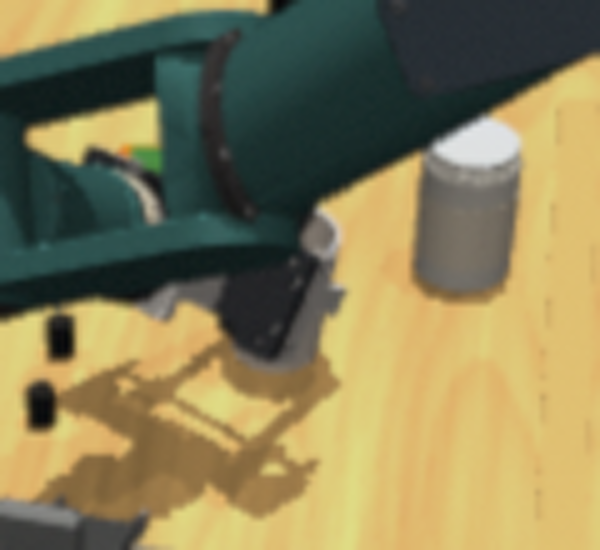

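Call:
{"op": "servo_tool", "data": {"commands": [0.0025, 0, 0.0017, 0, 0, 0, 0.055, 0.004, 0, 0.0028, 0, 0, 0, 0.055, 0.0049, 0, 0.0034, 0, 0, 0, 0.055, 0.0057, 0, 0.004, 0, 0, 0, 0.055, 0.0057, 0, 0.004, 0, 0, 0, 0.055]}}

```text
time: 40.45
tool_pos: [0.4542, -0.3059, 0.0559]
ee_rot: [3.133, 0.966, 0.984]
wrist_force: [-0.6, 1.6, 6.2]
width: 0.0672
finger_force: 29.5
```

Call:
{"op": "servo_tool", "data": {"commands": [0, 0, 0, 0, 0, 0, 0.075, 0, 0, 0, 0, 0, 0, 0.092, 0, 0, 0, 0, 0, 0, 0.092, 0, 0, -0.01, 0, 0, 0, 0.092, 0, 0, -0.04, 0, 0, 0, 0.092, 0, 0, -0.09, 0, 0, 0, 0.092, 0, 0, -0.14, 0, 0, 0, 0.092, 0, 0, -0.18, 0, 0, 0, 0.08, 0, 0, -0.18, 0, 0, 0, 0.06]}}

```text
time: 41.58
tool_pos: [0.5373, -0.1797, 0.1589]
ee_rot: [3.127, 0.96, 0.983]
wrist_force: [-0.7, -1.0, 0.4]
width: 0.0751
finger_force: 0.0
```

```bash
python3 - <<'E'
from h import *
o=st();t=snapshot("top");s=snapshot("side")
# black blobs
for p,n in((t,"top"),(s,"side")):
    cv2.imwrite(f"pics/{n}_c.png",p["img"])
    m=(p["img"].max(2)<60).astype(np.uint8);N,l,st_,c=cv2.connectedComponentsWithStats(m)
    print(n,[(st_[i].tolist(),c[i].round(1).tolist()) for i in range(1,N) if 8<st_[i][4]<150])
    for k in("cup","cap1","gauge"): print(k,[(round(float(r["conf"]),2),[int(v) for v in r["box"]]) for r in spotter.trace(k,p)[:4]])
go((.5965,-.2125,.16),down(-.34-.0+1.57-1.2),o)
E
```

```text
41.58 [ 0.5373 -0.1797  0.1589] [3.127 0.96  0.983] [-0.7 -1.   0.4] 0.0751 0.0
top [([423, 67, 8, 33, 68], [426.4, 83.1]), ([429, 68, 7, 33, 69], [432.2, 83.7]), ([435, 70, 7, 33, 65], [437.8, 85.5]), ([440, 70, 8, 34, 69], [443.6, 86.1]), ([446, 71, 7, 34, 64], [449.3, 87.1]), ([452, 73, 7, 33, 70], [455.0, 88.7]), ([156, 89, 4, 5, 16], [157.6, 90.8]), ([317, 93, 7, 2, 12], [319.6, 93.4]), ([146, 94, 5, 4, 16], [147.9, 95.7]), ([137, 99, 5, 5, 18], [138.8, 100.7]), ([160, 98, 5, 4, 16], [162.0, 99.5]), ([150, 103, 6, 4, 17], [152.6, 104.5]), ([127, 104, 5, 4, 16], [129.2, 105.5]), ([164, 107, 5, 4, 15], [166.3, 108.5]), ([141, 108, 5, 4, 16], [143.2, 109.5]), ([132, 113, 5, 5, 18], [133.8, 114.7]), ([155, 112, 5, 4, 15], [157.1, 113.6]), ([146, 117, 5, 4, 16], [147.8, 118.6]), ([136, 122, 5, 5, 16], [138.0, 123.8]), ([99, 127, 7, 8, 31], [101.9, 130.8]), ([127, 127, 5, 5, 18], [128.8, 128.7]), ([277, 129, 11, 11, 68], [282.7, 135.1]), ([250, 157, 9, 8, 48], [254.3, 160.6]), ([247, 167, 6, 6, 22], [249.1, 169.4]), ([243, 180, 16, 5, 62], [250.3, 182.0]), ([389, 180, 6, 5, 18], [391.
[... 1745 characters left out ...]
 8, 47], [141.7, 345.6]), ([123, 346, 7, 9, 53], [126.1, 350.1]), ([156, 350, 6, 9, 48], [158.4, 354.0]), ([140, 355, 7, 9, 50], [142.5, 358.8]), ([124, 359, 7, 9, 51], [126.7, 363.4]), ([157, 363, 7, 10, 52], [159.6, 367.5]), ([370, 381, 7, 6, 26], [373.1, 383.7]), ([360, 386, 7, 6, 26], [362.9, 388.3]), ([350, 391, 6, 6, 26], [352.3, 393.2]), ([376, 392, 7, 5, 24], [379.0, 393.9]), ([339, 396, 7, 4, 23], [342.0, 397.8]), ([366, 397, 7, 3, 17], [368.9, 398.2])]
cup [(0.83, [341, 131, 28, 34])]
cap1 [(0.63, [270, 249, 13, 9]), (0.49, [251, 240, 11, 11]), (0.47, [278, 241, 7, 7]), (0.45, [305, 165, 9, 11])]
gauge [(0.59, [334, 316, 36, 23])]
row [0.0023, 0.0675, -0.0042] [26.88, 50.31, 50.62]
```

```bash
python3 - <<'E'
from h import *
o=st()
go((.5965,-.2125,.12),down(1.1),o);go((.5965,-.2125,.014),down(1.1),o)
E
```

```text
41.98 [ 0.5339 -0.1824  0.156 ] [3.138 0.964 0.988] [ 0.4  0.2 -0.2] 0.0599 0.0
row [0.0349, 0.0688, 0.0131] [-2.91, 55.19, -5.83]
row [0.122, 0.0686, 0.0736] [-2.91, 55.19, -5.83]
```

Call:
{"op": "servo_tool", "data": {"commands": [0.018, 0.034, 0.005, -1, 20, -2, 0.055, 0.035, 0.069, 0.013, -2.9, 40, -4, 0.055, 0.035, 0.069, 0.013, -2.9, 55, -5.8, 0.055, 0.035, 0.069, 0.013, -2.9, 55, -5.8, 0.055, 0.035, 0.069, 0.013, -2.9, 55, -5.8, 0.055, 0.035, 0.069, 0.013, -2.9, 55, -5.8, 0.055, 0.035, 0.069, 0.013, -2.9, 55, -5.8, 0.055, 0.035, 0.069, 0.013, -2.9, 55, -5.8, 0.055]}}

```text
time: 42.98
tool_pos: [0.5979, -0.2103, 0.1199]
ee_rot: [-3.141, 0.004, 1.103]
wrist_force: [-0.1, 0.1, 0.4]
width: 0.0551
finger_force: 0.0
```

```bash
python3 - <<'E'
from h import *
o=st();go((.5965,-.2125,.0135),down(1.1),o)
t=snapshot("top");s=snapshot("side");cv2.imwrite("pics/td.png",t["img"])
for p,b in((t,(300,450)),(s,(290,330))):
    m=(p["img"].max(2)<60).astype(np.uint8);N,l,S,c=cv2.connectedComponentsWithStats(m)
    print([(S[i].tolist(),c[i].round(1).tolist()) for i in range(1,N) if 6<S[i][4]<200 and b[0]<c[i][0]<b[1] and 130<c[i][1]<240])
    print([(S[i].tolist(),c[i].round(1).tolist()) for i in range(1,N) if 6<S[i][4]<200 and p is t and 205<c[i][0]<300 and 130<c[i][1]<230])
E
```

```text
42.98 [ 0.5979 -0.2103  0.1199] [-3.141  0.004  1.103] [-0.1  0.1  0.4] 0.0551 0.0
row [-0.0022, -0.0003, 0.1064] [-0.02, 0.21, 0.15]
[([302, 169, 30, 4, 62], [316.5, 170.5]), ([375, 181, 5, 10, 10], [377.1, 185.5]), ([372, 192, 3, 6, 7], [373.0, 194.7]), ([397, 228, 25, 22, 127], [411.7, 238.3])]
[([250, 157, 9, 8, 49], [254.1, 160.3]), ([247, 167, 6, 6, 22], [249.1, 169.4]), ([243, 176, 23, 9, 98], [255.0, 181.3]), ([259, 214, 6, 4, 14], [261.7, 215.6])]
[([296, 123, 4, 20, 55], [297.8, 132.9]), ([310, 154, 4, 7, 28], [311.5, 157.0]), ([306, 167, 5, 8, 33], [307.7, 170.7]), ([300, 195, 16, 7, 74], [307.8, 198.0])]
[]
```

Call:
{"op": "servo_tool", "data": {"commands": [-0.002, 0, 0.04, 0, 0, 0, 0.055, -0.002, 0, 0.08, 0, 0, 0, 0.055, -0.002, 0, 0.102, 0, 0, 0, 0.055, -0.002, 0, 0.106, 0, 0, 0, 0.055, -0.002, 0, 0.106, 0, 0, 0, 0.04, -0.002, 0, 0.106, 0, 0, 0, 0.025, -0.002, 0, 0.106, 0, 0, 0, 0.01, -0.002, 0, 0.106, 0, 0, 0, 0.01, -0.002, 0, 0.106, 0, 0, 0, 0.01]}}

```text
time: 44.2
tool_pos: [0.5973, -0.2141, 0.0158]
ee_rot: [3.139, 0.002, 1.101]
wrist_force: [-0.5, 0.5, 2.4]
width: 0.0195
finger_force: 30.0
```

```bash
python3 - <<'E'
from h import *
o=st();go((.5965,-.2125,.19),down(1.1),o);go((.601,.213,.19),down(1.1),o)
E
```

```text
44.2 [ 0.5973 -0.2141  0.0158] [3.139e+00 2.000e-03 1.101e+00] [-0.5  0.5  2.4] 0.0195 30.00074476003647
row [0.0006, -0.0009, -0.1742] [0.17, 0.14, 0.03]
row [0.382, -0.1897, -0.1757] [0.17, 0.14, 0.03]
```

Call:
{"op": "servo_tool", "data": {"commands": [0, 0, -0.06, 0, 0, 0, 0.01, 0, 0, -0.12, 0, 0, 0, 0.01, 0, 0, -0.175, 0, 0, 0, 0.01, 0.382, -0.19, -0.176, 0, 0, 0, 0.01, 0.382, -0.19, -0.176, 0, 0, 0, 0.01, 0.382, -0.19, -0.176, 0, 0, 0, 0.01, 0.382, -0.19, -0.176, 0, 0, 0, 0.01, 0.382, -0.19, -0.176, 0, 0, 0, 0.01, 0.382, -0.19, -0.176, 0, 0, 0, 0.01, 0.382, -0.19, -0.176, 0, 0, 0, 0.01]}}

```text
time: 45.45
tool_pos: [0.5999, 0.2157, 0.1894]
ee_rot: [3.14, 0.003, 1.102]
wrist_force: [-0.6, -0.3, -0.5]
width: 0.0194
finger_force: 30.0
```

```bash
python3 - <<'E'
from h import *
o=st();go((.601,.213,.19),down(1.1),o);go((.601,.213,.12),down(1.1),o)
E
```

```text
45.45 [0.5999 0.2157 0.1894] [3.140e+00 3.000e-03 1.102e+00] [-0.6 -0.3 -0.5] 0.0194 29.99837815761566
row [-0.0019, 0.0022, -0.0006] [0.08, 0.14, 0.1]
row [-0.0018, 0.0021, 0.0694] [0.08, 0.14, 0.1]
```

Call:
{"op": "servo_tool", "data": {"commands": [0, 0, 0.035, 0, 0, 0, 0.01, 0, 0, 0.06, 0, 0, 0, 0.01, 0, 0, 0.068, 0, 0, 0, 0.01, 0, 0, 0.068, 0, 0, 0, 0.03, 0, 0, 0.068, 0, 0, 0, 0.045, 0, 0, 0.04, 0, 0, 0, 0.045, 0, 0, 0, 0, 0, 0, 0.045, 0, 0, 0, 0, 0, 0, 0.05]}}

```text
time: 46.45
tool_pos: [0.6031, 0.2139, 0.1962]
ee_rot: [3.131, -0.005, 1.1]
wrist_force: [0.5, -0.1, -0.5]
width: 0.0494
finger_force: 0.0
```

Call:
{"op": "servo_tool", "data": {"commands": [-0.449, 0.224, 0, 0, 0, 0, 0.055, -0.449, 0.224, 0, 0, 0, 0, 0.055, -0.449, 0.224, 0, 0, 0, 0, 0.055, -0.449, 0.224, 0, 0, 0, 0, 0.055, -0.449, 0.224, 0, 0, 0, 0, 0.055, -0.449, 0.224, 0, 0, 0, 0, 0.055, -0.449, 0.224, 0, 0, 0, 0, 0.055, -0.449, 0.224, 0, 0, 0, 0, 0.055, -0.449, 0.224, 0, 0, 0, 0, 0.055, -0.449, 0.224, 0.03, 0, 0, 0, 0.055]}}

```text
time: 47.7
tool_pos: [0.598, -0.2898, 0.1635]
ee_rot: [3.134, 0.002, 1.099]
wrist_force: [0.3, -0.2, 0.4]
width: 0.0553
finger_force: 0.0
```

```bash
python3 - <<'E'
from h import *
o=st();go((.597,-.286,.0135),down(1.1),o)
t=snapshot("top");s=snapshot("side")
for p,n in((t,"t"),(s,"s")):
    for k in("cap1","cup","gauge"): print(n,k,[(round(float(r["conf"]),2),[int(v) for v in r["box"]]) for r in spotter.trace(k,p)[:9]])
m=(s["img"].max(2)<60).astype(np.uint8);N,l,S,c=cv2.connectedComponentsWithStats(m)
for i in range(1,N):
    if 6<S[i][4]<60 and 295<c[i][0]<330 and 140<c[i][1]<190:print(S[i],c[i],at(s,c[i],.015))
E
```

```text
47.7 [ 0.598  -0.2898  0.1635] [3.134e+00 2.000e-03 1.099e+00] [ 0.3 -0.2  0.4] 0.0553 0.0
row [0.0032, -0.0038, 0.15] [0.44, 0.12, -0.05]
t cap1 [(0.63, [247, 157, 11, 7]), (0.63, [235, 172, 11, 8]), (0.45, [248, 169, 7, 5])]
t cup []
t gauge [(0.75, [210, 135, 140, 86]), (0.7, [455, 258, 35, 26]), (0.55, [197, 238, 18, 26])]
s cap1 [(0.62, [277, 239, 6, 13]), (0.6, [261, 251, 16, 13]), (0.58, [262, 240, 6, 15]), (0.52, [251, 237, 14, 9]), (0.45, [276, 234, 8, 6])]
s cup [(0.63, [345, 130, 23, 37])]
s gauge [(0.66, [335, 315, 33, 22])]
[310 153   4   9  31] [311.48387097 156.87096774] [ 0.59860465 -0.28143044  0.015     ]
```

Call:
{"op": "servo_tool", "data": {"commands": [0.003, -0.002, 0.05, 0, 0, 0, 0.055, 0.004, -0.002, 0.1, 0, 0, 0, 0.055, 0.004, -0.002, 0.143, 0, 0, 0, 0.055, 0.004, -0.002, 0.149, 0, 0, 0, 0.055, 0.004, -0.002, 0.149, 0, 0, 0, 0.04, 0.004, -0.002, 0.149, 0, 0, 0, 0.025, 0.004, -0.002, 0.149, 0, 0, 0, 0.01, 0.004, -0.002, 0.149, 0, 0, 0, 0.01, 0.004, -0.002, 0.149, 0, 0, 0, 0.01]}}

```text
time: 49.22
tool_pos: [0.5971, -0.2846, 0.0126]
ee_rot: [3.139, 0.002, 1.101]
wrist_force: [-0.5, 0.7, 1.3]
width: 0.0196
finger_force: 30.0
```

```bash
python3 - <<'E'
from h import *
o=st();p=o["tool_pos"];go((p[0],p[1],.195),down(1.1),o);go((.601,.205,.195),down(1.1),o)
E
```

```text
49.23 [ 0.5971 -0.2846  0.0126] [3.139e+00 2.000e-03 1.101e+00] [-0.5  0.7  1.3] 0.0196 30.000359416007996
row [-0.0005, 0.0004, -0.1824] [0.14, 0.14, 0.04]
row [0.4378, -0.2179, -0.184] [0.14, 0.14, 0.04]
```

Call:
{"op": "servo_tool", "data": {"commands": [0, 0, -0.06, 0, 0, 0, 0.01, 0, 0, -0.12, 0, 0, 0, 0.01, 0, 0, -0.182, 0, 0, 0, 0.01, 0.1, -0.05, -0.184, 0, 0, 0, 0.01, 0.22, -0.109, -0.184, 0, 0, 0, 0.01, 0.33, -0.164, -0.184, 0, 0, 0, 0.01, 0.438, -0.218, -0.184, 0, 0, 0, 0.01, 0.438, -0.218, -0.184, 0, 0, 0, 0.01, 0.438, -0.218, -0.184, 0, 0, 0, 0.01, 0.438, -0.218, -0.184, 0, 0, 0, 0.01]}}

```text
time: 50.48
tool_pos: [0.6001, 0.1555, 0.1947]
ee_rot: [3.14, 0.002, 1.101]
wrist_force: [0.7, 0.0, 1.2]
width: 0.0194
finger_force: 30.0
```

Call:
{"op": "servo_tool", "data": {"commands": [0.438, -0.218, 0, 0, 0, 0, 0.01]}}

```text
time: 50.6
tool_pos: [0.6006, 0.218, 0.1945]
ee_rot: [3.14, 0.002, 1.101]
wrist_force: [0.6, -0.3, 0.1]
width: 0.0194
finger_force: 30.0
```

```bash
python3 - <<'E'
from h import *
o=st();go((.601,.208,.125),down(1.1),o)
E
```

```text
50.6 [0.6006 0.218  0.1945] [3.140e+00 2.000e-03 1.101e+00] [ 0.6 -0.3  0.1] 0.0194 29.998817145824432
row [-0.0085, 0.0047, 0.0696] [0.1, 0.14, 0.03]
```

Call:
{"op": "servo_tool", "data": {"commands": [0, 0, 0, 0, 0, 0, 0.01, 0, 0, 0, 0, 0, 0, 0.01]}}

```text
time: 50.85
tool_pos: [0.6008, 0.2157, 0.1942]
ee_rot: [3.14, 0.004, 1.101]
wrist_force: [0.1, -0.3, -0.9]
width: 0.019
finger_force: 30.0
```

```bash
python3 - <<'E'
from h import *
o=st();go((.601,.208,.125),down(1.1),o)
E
```

```text
50.85 [0.6008 0.2157 0.1942] [3.14  0.004 1.101] [ 0.1 -0.3 -0.9] 0.019 29.999782741069794
row [-0.0066, 0.0036, 0.0692] [0.09, 0.21, 0.07]
```

Call:
{"op": "servo_tool", "data": {"commands": [-0.006, 0.003, 0.035, 0, 0, 0, 0.01, -0.006, 0.003, 0.06, 0, 0, 0, 0.01, -0.006, 0.003, 0.068, 0, 0, 0, 0.01, -0.006, 0.003, 0.068, 0, 0, 0, 0.03, -0.006, 0.003, 0.068, 0, 0, 0, 0.045, -0.006, 0.003, 0.03, 0, 0, 0, 0.045, -0.006, 0.003, -0.03, 0, 0, 0, 0.045, -0.006, 0.003, -0.075, 0, 0, 0, 0.05]}}

```text
time: 51.85
tool_pos: [0.6015, 0.2097, 0.2743]
ee_rot: [3.136, -0.001, 1.101]
wrist_force: [0.5, 1.0, 0.1]
width: 0.0492
finger_force: 0.0
```

Call:
{"op": "servo_tool", "data": {"commands": [-0.634, -0.012, 0, 0, 0, 0, 0.055, -0.634, -0.012, 0, 0, 0, 0, 0.055, -0.634, -0.012, 0, 0, 0, 0, 0.055, -0.634, -0.012, 0, 0, 0, 0, 0.055, -0.634, -0.012, 0, 0, 0, 0, 0.055, -0.634, -0.012, 0, 0, 0, 0, 0.055, -0.634, -0.012, 0, 0, 0, 0, 0.055, -0.634, -0.012, 0, 0, 0, 0, 0.055, -0.634, -0.012, 0, 0, 0, 0, 0.055, -0.634, -0.012, 0, 0, 0, 0, 0.055]}}

```text
time: 53.1
tool_pos: [0.3063, -0.3441, 0.2732]
ee_rot: [3.136, 0.004, 1.101]
wrist_force: [0.9, -1.1, -0.4]
width: 0.0553
finger_force: 0.0
```

```bash
python3 - <<'E'
from h import *
o=st();t=snapshot("top");s=snapshot("side")
A=cv2.resize(t["img"][110:290,110:510],(800,360),interpolation=2);B=cv2.resize(s["img"][100:350,190:420],(400,240),interpolation=2)
C=cv2.resize(s["img"][180:300,220:340],(400,240),interpolation=2)
cv2.imwrite("pics/fin.png",np.vstack([A,np.hstack([B,C])]))
E
```

```text
53.1 [ 0.3063 -0.3441  0.2732] [3.136 0.004 1.101] [ 0.9 -1.1 -0.4] 0.0553 0.0
```

View pics/fin.png

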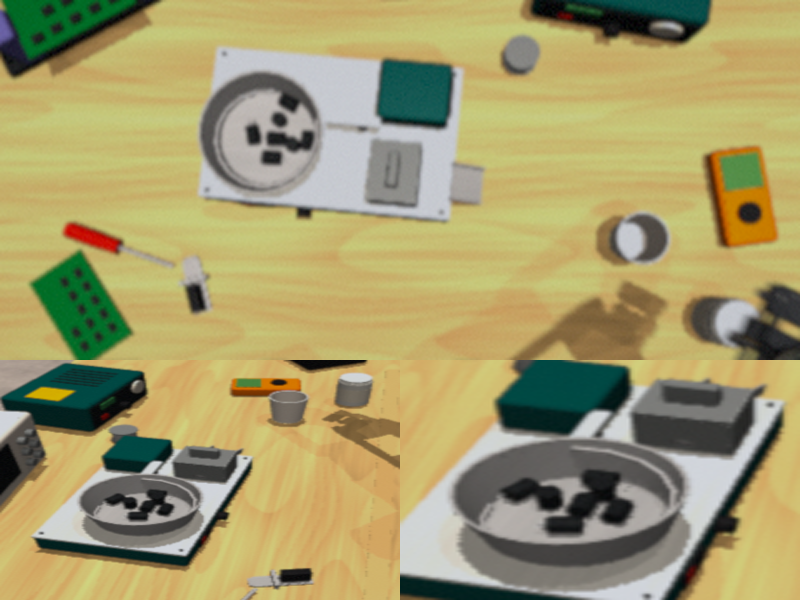

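```bash
python3 -c "
from bench import close_job
print(close_job())"
```

```text
the job is handed in; nothing more can be done
None
```

The job is done and handed in at about 53 s: the gauge went in until its shoulder met the head and now lies flat on the bench, the guard is back on fully home, all seven capacitors I could see are in the bowl, and the empty cup stands upright; the gauge was found a few centimetres aside afterwards (the expected knock), flat beside the screwdriver tip, and I left it there.

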